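# Pack the tablet cartons into the corner and close the row with the fallen bottle

### The job

Pack all the tablet cartons from the bench into one tight row along the long metal strip, starting in the corner: push the first one home against both strips, then each next one flush against the long strip and snug against the one before, standing upright with their broad faces touching. Stand the fallen sample bottle upright and close the row with it, one flat side snug against the last carton and another against the long strip. Do not disturb the wrench or the tub.

Things in the scene. Friction and masses are not known exactly. Their poses are not given: they have to be found in the camera images.
- c1_mid (a point): plain brown cardboard carton with small blank white labels, 62 mm (its x) by 45 mm (its y) and 64 mm tall (its z), about 0.18 kg; the broad faces, 62 x 64 mm, look along its own +y and -y. Its point is its centre, 32 mm above the bench when it stands. It starts standing on the bench nearer the robot than the packing corner, its x within about 35 degrees of the world's x. All cartons are alike, and there are 4 to 6 of them; the others are absent
- c2_mid (a point): plain brown cardboard carton with small blank white labels, 62 mm (its x) by 45 mm (its y) and 64 mm tall (its z), about 0.18 kg; the broad faces, 62 x 64 mm, look along its own +y and -y. Its point is its centre, 32 mm above the bench when it stands. It starts standing on the bench nearer the robot than the packing corner, its x within about 35 degrees of the world's x. All cartons are alike, and there are 4 to 6 of them; the others are absent
- c3_mid (a point): plain brown cardboard carton with small blank white labels, 62 mm (its x) by 45 mm (its y) and 64 mm tall (its z), about 0.18 kg; the broad faces, 62 x 64 mm, look along its own +y and -y. Its point is its centre, 32 mm above the bench when it stands. It starts standing on the bench nearer the robot than the packing corner, its x within about 35 degrees of the world's x. All cartons are alike, and there are 4 to 6 of them; the others are absent
- c4_mid (a point): plain brown cardboard carton with small blank white labels, 62 mm (its x) by 45 mm (its y) and 64 mm tall (its z), about 0.18 kg; the broad faces, 62 x 64 mm, look along its own +y and -y. Its point is its centre, 32 mm above the bench when it stands. It starts standing on the bench nearer the robot than the packing corner, its x within about 35 degrees of the world's x. All cartons are alike, and there are 4 to 6 of them; the others are absent
- c5_mid (a point): plain brown cardboard carton with small blank white labels, 62 mm (its x) by 45 mm (its y) and 64 mm tall (its z), about 0.18 kg; the broad faces, 62 x 64 mm, look along its own +y and -y. Its point is its centre, 32 mm above the bench when it stands. It starts standing on the bench nearer the robot than the packing corner, its x within about 35 degrees of the world's x. All cartons are alike, and there are 4 to 6 of them; the others are absent
- c6_mid (a point): plain brown cardboard carton with small blank white labels, 62 mm (its x) by 45 mm (its y) and 64 mm tall (its z), about 0.18 kg; the broad faces, 62 x 64 mm, look along its own +y and -y. Its point is its centre, 32 mm above the bench when it stands. It starts standing on the bench nearer the robot than the packing corner, its x within about 35 degrees of the world's x. All cartons are alike, and there are 4 to 6 of them; the others are absent
- corner (a point): the packing corner: two straight aluminium strips 18 mm high, 12 mm thick, fixed on the bench in an L. This point is the inside corner at bench height. From it the long strip (345 mm) runs along its -y on the side away from the robot (its face is at x = 0), and the short strip (112 mm) runs along its -x, towards the robot (its face is at y = 0). The row lies at negative x and negative y, directly on the bench. It may be turned by up to about 10 degrees from the world's axes
- bottle_mid (a point): white plastic tablet bottle with square body 46 x 46 mm and 76 mm tall, a grey round cap 36 mm across on top, 100 mm tall in all, about 0.14 kg. The point lies on its long axis, half-way up (50 mm from its underside, 50 mm from the top of its cap); its z axis points from the underside to the cap. It starts lying on one flat side on the bench, right of and beside the row, its cap pointing roughly to the robot's right
- wrench: bystander: a loose steel wrench lying flat, 190 mm, behind the long strip
- tub: bystander: an open white plastic tub, 110 mm across, 90 mm tall, standing left of the packing corner
Things that resemble listed ones, but are neither listed nor needed, are in the scene too. There is more than one size of the part that bears bottle_mid; the job needs the larger.

How it is judged:
On the way, in this order (a step that is already met when the one before it is completed fails the run):
1. the first carton stands home in the corner (((y of c1_mid in the frame of corner between -0.026 and -0.0195 m and x of c1_mid in the frame of corner between -0.0345 and -0.028 m and height (world z) of c1_mid below 0.037 m) or (y of c2_mid in the frame of corner between -0.026 and -0.0195 m and x of c2_mid in the frame of corner between -0.0345 and -0.028 m and height (world z) of c2_mid below 0.037 m) or (y of c3_mid in the frame of corner between -0.026 and -0.0195 m and x of c3_mid in the frame of corner between -0.0345 and -0.028 m and height (world z) of c3_mid below 0.037 m) or (y of c4_mid in the frame of corner between -0.026 and -0.0195 m and x of c4_mid in the frame of corner between -0.0345 and -0.028 m and height (world z) of c4_mid below 0.037 m) or (y of c5_mid in the frame of corner between -0.026 and -0.0195 m and x of c5_mid in the frame of corner between -0.0345 and -0.028 m and height (world z) of c5_mid below 0.037 m) or (y of c6_mid in the frame of corner between -0.026 and -0.0195 m and x of c6_mid in the frame of corner between -0.0345 and -0.028 m and height (world z) of c6_mid below 0.037 m))), for 0.2 s.
2. a second carton stands against the first (((y of c1_mid in the frame of corner between -0.026 and -0.0195 m and x of c1_mid in the frame of corner between -0.0345 and -0.028 m and height (world z) of c1_mid below 0.037 m) or (y of c2_mid in the frame of corner between -0.026 and -0.0195 m and x of c2_mid in the frame of corner between -0.0345 and -0.028 m and height (world z) of c2_mid below 0.037 m) or (y of c3_mid in the frame of corner between -0.026 and -0.0195 m and x of c3_mid in the frame of corner between -0.0345 and -0.028 m and height (world z) of c3_mid below 0.037 m) or (y of c4_mid in the frame of corner between -0.026 and -0.0195 m and x of c4_mid in the frame of corner between -0.0345 and -0.028 m and height (world z) of c4_mid below 0.037 m) or (y of c5_mid in the frame of corner between -0.026 and -0.0195 m and x of c5_mid in the frame of corner between -0.0345 and -0.028 m and height (world z) of c5_mid below 0.037 m) or (y of c6_mid in the frame of corner between -0.026 and -0.0195 m and x of c6_mid in the frame of corner between -0.0345 and -0.028 m and height (world z) of c6_mid below 0.037 m)) and ((y of c1_mid in the frame of corner between -0.073 and -0.0645 m and x of c1_mid in the frame of corner between -0.0345 and -0.028 m and height (world z) of c1_mid below 0.037 m) or (y of c2_mid in the frame of corner between -0.073 and -0.0645 m and x of c2_mid in the frame of corner between -0.0345 and -0.028 m and height (world z) of c2_mid below 0.037 m) or (y of c3_mid in the frame of corner between -0.073 and -0.0645 m and x of c3_mid in the frame of corner between -0.0345 and -0.028 m and height (world z) of c3_mid below 0.037 m) or (y of c4_mid in the frame of corner between -0.073 and -0.0645 m and x of c4_mid in the frame of corner between -0.0345 and -0.028 m and height (world z) of c4_mid below 0.037 m) or (y of c5_mid in the frame of corner between -0.073 and -0.0645 m and x of c5_mid in the frame of corner between -0.0345 and -0.028 m and height (world z) of c5_mid below 0.037 m) or (y of c6_mid in the frame of corner between -0.073 and -0.0645 m and x of c6_mid in the frame of corner between -0.0345 and -0.028 m and height (world z) of c6_mid below 0.037 m))), for 0.2 s.
3. a third carton stands against the second (all of step 2 and ((y of c1_mid in the frame of corner between -0.12 and -0.1095 m and x of c1_mid in the frame of corner between -0.0345 and -0.028 m and height (world z) of c1_mid below 0.037 m) or (y of c2_mid in the frame of corner between -0.12 and -0.1095 m and x of c2_mid in the frame of corner between -0.0345 and -0.028 m and height (world z) of c2_mid below 0.037 m) or (y of c3_mid in the frame of corner between -0.12 and -0.1095 m and x of c3_mid in the frame of corner between -0.0345 and -0.028 m and height (world z) of c3_mid below 0.037 m) or (y of c4_mid in the frame of corner between -0.12 and -0.1095 m and x of c4_mid in the frame of corner between -0.0345 and -0.028 m and height (world z) of c4_mid below 0.037 m) or (y of c5_mid in the frame of corner between -0.12 and -0.1095 m and x of c5_mid in the frame of corner between -0.0345 and -0.028 m and height (world z) of c5_mid below 0.037 m) or (y of c6_mid in the frame of corner between -0.12 and -0.1095 m and x of c6_mid in the frame of corner between -0.0345 and -0.028 m and height (world z) of c6_mid below 0.037 m))), for 0.2 s.
4. a fourth carton stands against the third (all of step 3 and ((y of c1_mid in the frame of corner between -0.167 and -0.1545 m and x of c1_mid in the frame of corner between -0.0345 and -0.028 m and height (world z) of c1_mid below 0.037 m) or (y of c2_mid in the frame of corner between -0.167 and -0.1545 m and x of c2_mid in the frame of corner between -0.0345 and -0.028 m and height (world z) of c2_mid below 0.037 m) or (y of c3_mid in the frame of corner between -0.167 and -0.1545 m and x of c3_mid in the frame of corner between -0.0345 and -0.028 m and height (world z) of c3_mid below 0.037 m) or (y of c4_mid in the frame of corner between -0.167 and -0.1545 m and x of c4_mid in the frame of corner between -0.0345 and -0.028 m and height (world z) of c4_mid below 0.037 m) or (y of c5_mid in the frame of corner between -0.167 and -0.1545 m and x of c5_mid in the frame of corner between -0.0345 and -0.028 m and height (world z) of c5_mid below 0.037 m) or (y of c6_mid in the frame of corner between -0.167 and -0.1545 m and x of c6_mid in the frame of corner between -0.0345 and -0.028 m and height (world z) of c6_mid below 0.037 m))), for 0.2 s.
At the end, for the whole second after the job is handed in: All cartons upright in a row from the corner, within 3 mm of the long strip, square within 0.08 rad, each at most 3.5 mm + 2 mm per carton before it off a tight row; the bottle upright within 5 mm of the last carton and of the strip, square within 0.12 rad (all of step 4 and x of c1_mid in the frame of corner between -0.0345 and -0.028 m and angle between the x axis of each of c1_mid, c2_mid, c3_mid, c4_mid, c5_mid, c6_mid and the x axis of corner, either way round below 0.08 rad and angle between each of c1_mid, c2_mid, c3_mid, c4_mid, c5_mid, c6_mid, bottle_mid's own z axis and vertical below 0.1 rad and height (world z) of each of c1_mid, c2_mid, c3_mid, c4_mid, c5_mid, c6_mid below 0.037 m and (y of c1_mid in the frame of corner above -0.167 m or y of c1_mid in the frame of corner between -0.214 and -0.1995 m or y of c1_mid in the frame of corner between -0.261 and -0.2445 m) and x of c2_mid in the frame of corner between -0.0345 and -0.028 m and (y of c2_mid in the frame of corner above -0.167 m or y of c2_mid in the frame of corner between -0.214 and -0.1995 m or y of c2_mid in the frame of corner between -0.261 and -0.2445 m) and x of c3_mid in the frame of corner between -0.0345 and -0.028 m and (y of c3_mid in the frame of corner above -0.167 m or y of c3_mid in the frame of corner between -0.214 and -0.1995 m or y of c3_mid in the frame of corner between -0.261 and -0.2445 m) and x of c4_mid in the frame of corner between -0.0345 and -0.028 m and (y of c4_mid in the frame of corner above -0.167 m or y of c4_mid in the frame of corner between -0.214 and -0.1995 m or y of c4_mid in the frame of corner between -0.261 and -0.2445 m) and x of c5_mid in the frame of corner between -0.0345 and -0.028 m and (y of c5_mid in the frame of corner above -0.167 m or y of c5_mid in the frame of corner between -0.214 and -0.1995 m or y of c5_mid in the frame of corner between -0.261 and -0.2445 m) and x of c6_mid in the frame of corner between -0.0345 and -0.028 m and (y of c6_mid in the frame of corner above -0.167 m or y of c6_mid in the frame of corner between -0.214 and -0.1995 m or y of c6_mid in the frame of corner between -0.261 and -0.2445 m) and (y of each of c1_mid, c2_mid, c3_mid, c4_mid, c5_mid, c6_mid in the frame of corner above -0.225 m or ((y of c1_mid in the frame of corner between -0.214 and -0.1995 m and x of c1_mid in the frame of corner between -0.0345 and -0.028 m and height (world z) of c1_mid below 0.037 m) or (y of c2_mid in the frame of corner between -0.214 and -0.1995 m and x of c2_mid in the frame of corner between -0.0345 and -0.028 m and height (world z) of c2_mid below 0.037 m) or (y of c3_mid in the frame of corner between -0.214 and -0.1995 m and x of c3_mid in the frame of corner between -0.0345 and -0.028 m and height (world z) of c3_mid below 0.037 m) or (y of c4_mid in the frame of corner between -0.214 and -0.1995 m and x of c4_mid in the frame of corner between -0.0345 and -0.028 m and height (world z) of c4_mid below 0.037 m) or (y of c5_mid in the frame of corner between -0.214 and -0.1995 m and x of c5_mid in the frame of corner between -0.0345 and -0.028 m and height (world z) of c5_mid below 0.037 m) or (y of c6_mid in the frame of corner between -0.214 and -0.1995 m and x of c6_mid in the frame of corner between -0.0345 and -0.028 m and height (world z) of c6_mid below 0.037 m))) and height (world z) of bottle_mid below 0.056 m and x of bottle_mid in the frame of corner between -0.028 and -0.02 m and (angle between the x axis of bottle_mid and the x axis of corner, either way round below 0.12 rad or angle between the x axis of bottle_mid and the y axis of corner, either way round below 0.12 rad) and y of bottle_mid in the frame of corner below -0.195 m and (horizontal distance between bottle_mid and c1_mid below 0.051 m or horizontal distance between bottle_mid and c2_mid below 0.051 m or horizontal distance between bottle_mid and c3_mid below 0.051 m or horizontal distance between bottle_mid and c4_mid below 0.051 m or horizontal distance between bottle_mid and c5_mid below 0.051 m or horizontal distance between bottle_mid and c6_mid below 0.051 m)); the robot touches nothing.
It fails at once if the wrench is moved by more than 30 mm (distance of wrench from where it was at the start of the episode above 0.03 m).
It fails at once if the tub is moved by more than 30 mm (distance of tub from where it was at the start of the episode above 0.03 m).
Of c1, c2, c3, c4, c5, c6 only 4 to 6 are there at a start; the rules pass over those that are not, and their reading is None.
At some moment in a run one of c1, c2, c3, c4, c5, c6, bottle may be knocked a few centimetres aside while the robot is not near it.
Once in a run the grip may slacken for a moment while it holds something.
It also fails if it takes over 210 s, if anything falls off the work surface, if the arm or the gripper's body presses on something with over 40 N, if the wrist force passes 120 N, or if a joint passes its speed limit or range.

### The arm

A 6-joint arm with a two-finger parallel gripper is mounted at the origin on the work surface. World frame = base frame: x ahead of the robot, y to its left, z up, the work surface at z = 0. Lengths are in m, angles in rad, forces in N, time in s.
With the tool pointing down it reaches from about 0.25 to 0.725 m from the base axis. Payload 4 kg.
Tool frame: the origin (TCP) lies on the centre line of the jaws, within the pads' length; the fingertips stand ahead of it and the grasp point (between the pads) lies 11 mm behind it (bot.tip_extent is the z of the fingertips in the tool frame, in m); z points along the fingers, y is the direction in which the jaws open and shut (so a half turn about z gives the same grasp; the last joint's range is limited). The gripper opens to 85 mm and grips with 20 to 120 N. Pads are 22 mm wide; open, the fingers measure 114 mm over their backs; the gripper's body (76 mm by 85 mm) begins 54 mm behind the grasp point. The pads swing forward as they close: fully open they stand 13 mm farther back than shut.
Start: joints at [1.235, 0.241, 0.005, 1.335, 0, 1.571], TCP at [0.165, 0.472, 0.239] pointing down, gripper open.
Joint ranges: [-2.72, 2.72], [-1.05, 1.87], [-1.09, 1.28], [-1.99, 2.15], [-1.42, 1.44], [-3.14, 3.14]. Speed limits (rad/s): [2.79, 2.79, 3.14, 3.14, 3.14, 3.14].

### API

Orientations are given as a unit quaternion [x, y, z, w].
In Python, from workcell import bot gives the robot as it stands.
- The arm moves only by the shell command python3 -m jog 'ROWS'. ROWS is JSON, a list that holds one entry, the list of rows, each a list of 7 numbers: the shift along the world's x, y, z in m, then the turn, a rotation vector about the world's x, y, z in degrees, then the closure in counts, from 0 (fully open) to 255 (shut). In form: [[[tx, ty, tz, ax, ay, az, fingers], ...]]. A call has 1 to 10 rows; each row is the pose to reach, as a shift and turn from the pose commanded when the call began; what a row does not reach only later rows make up. A row lasts 1/12 s, in which the tool goes at most 41.7 mm and 7.16 degrees, less where a joint would pass 70% of its speed; a pose out of reach is approached as far as the arm can. A call with a gripper value outside its range is refused whole. The fingers move at their own pace and stop on an object; the grip force is fixed at half the most. Time passes only in rows, so rows that repeat a pose let the fingers close. It gives the time, the measured TCP pose, the force and the opening at its end, in the units of the state.
- bot.get_obs(): the state, without advancing time (a new reading comes with each control period).
- bot.camera(name): name is "scene" or "side" or "wrist"; returns the picture (420x560x3 uint8, blue, green, red); there is no depth.
- bot.camera_model(name): a dict with "K" (3x3 intrinsics, pixels), "k1" (the pictures are not rectified: a ray, as slopes to the right and down, at radius r is drawn at 1 + k1 r^2 times it, then the intrinsics apply), "T" (4x4, takes a point from camera to world coordinates). Camera axes: x right, y down, z forward; pixel columns grow to the right and rows downward; lengths in m; the calibration is good to about 2 mm. A picture is of the moment at which its call begins: read the wrist's pose just before it. camera_model takes no time and is no camera call; for the wrist camera it gives the pose at the moment of the call.
- bot.job_done(): hands the job in, once; it reports no verdict.
The state is a dict: "clock": time; "joint_pos": joint angles; "joint_vel": joint speeds; "tau": joint torques, N m; "eef_pos": TCP position; "tool_rot": TCP orientation; "ft_force": force on the tool from outside, world axes, zero at the start; "ft_torque": the same for the moment, N m; "grip_width": finger opening in m.
Only numpy, scipy, OpenCV 4.12 (cv2) and the standard library are available. Lean on these libraries where they do the work, as an engineer would, in place of code of your own. Each camera call takes 0.05 s, during which the arm holds its last target. There are 200 camera calls.

## Working session

There is one attempt and no reset: what is moved stays moved. The work goes in short steps, Python scripts to look and compute and a shell command to move; the robot and the scene stay as the last step left them, time stands still between calls to the robot, and variables do not carry over. Pictures are saved under pics/ and viewed, about 12 in all and at most 16, crops included, and the job is handed in when it is done.

```bash
ls; mkdir -p pics; python3 - <<'E'
from workcell import bot
import cv2,numpy as np
for n in("scene","side"):
    im=bot.camera(n);cv2.imwrite(f"pics/{n}0.png",im)
    m=bot.camera_model(n);print(n,m)
o=bot.get_obs();print(o,bot.tip_extent)
E
```

```text
pics
scene {'K': array([[436.10384763,   0.        , 276.94219907],
       [  0.        , 436.10384763, 206.63063692],
       [  0.        ,   0.        ,   1.        ]]), 'k1': -0.13555467814680633, 'T': array([[ 0.81234575,  0.38589754, -0.43723846,  1.1759961 ],
       [ 0.58315973, -0.5319084 ,  0.61400177, -0.75044975],
       [ 0.00437096, -0.75376159, -0.65713344,  0.88317747],
       [ 0.        ,  0.        ,  0.        ,  1.        ]])}
side {'K': array([[521.44481006,   0.        , 271.27708583],
       [  0.        , 521.44481006, 211.17399009],
       [  0.        ,   0.        ,   1.        ]]), 'k1': -0.09753368310370773, 'T': array([[ 0.77998565, -0.45017833,  0.43469743,  0.01027251],
       [-0.62558776, -0.57888705,  0.5230007 , -0.66543708],
       [ 0.01619713, -0.67987444, -0.73314965,  1.0447103 ],
       [ 0.        ,  0.        ,  0.        ,  1.        ]])}
{'clock': 0.1, 'joint_pos': array([ 1.23503593e+00,  2.41364714e-01,  3.84294201e-03,  1.33521253e+00,
       -1.93366701e-06,  1.57081172e+00]), 'joint_vel': array([ 0.001216  , -0.00192655,  0.00292303, -0.00135654, -0.00034198,
        0.00050146]), 'tau': array([ 4.31994395e-04, -3.73136616e+01,  2.53010505e+01,  1.08336928e-02,
        4.40741383e-05,  2.98230262e-06]), 'eef_pos': array([0.1645585 , 0.47154787, 0.23848234]), 'tool_rot': array([ 1.67100236e-01,  9.85939436e-01, -9.55528264e-04, -1.60950301e-04]), 'ft_force': array([ 0.28200784, -0.53826622,  0.28514713]), 'ft_torque': array([-0.00335731, -0.02551671,  0.01827726]), 'grip_width': 0.0855093169053885} 0.008
```

View pics/scene0.png

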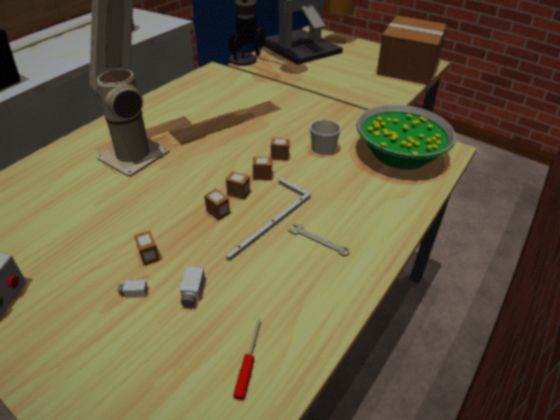

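View pics/side0.png

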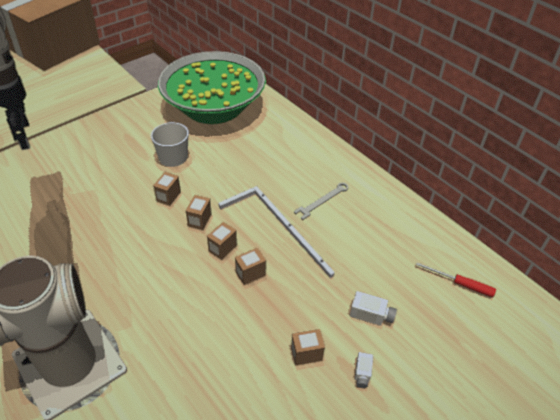

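The scene shows 5 cartons: tops at about (281,143), (262,161), (237,179), (217,198) and (146,240). The L strip has its corner near (308,195) and its long end near (230,257). The wrench is at (320,240) and the tub at (324,137).

Bottle candidates are the large one at scene (192,285) / side (372,308), and a small decoy at scene (134,288) / side (364,368). I choose the large one.

```bash
cat > h.py <<'E'
from workcell import bot
import cv2,numpy as np
from scipy.optimize import brentq
def und(m,px):
    K=m["K"];d=np.array([m["k1"],0,0,0,0.])
    # forward model: slopes*(1+k1 r^2); cv2 inverts it
    return cv2.undistortPointsIter(np.array(px,float).reshape(-1,1,2),K,d,None,None,(cv2.TERM_CRITERIA_EPS+cv2.TERM_CRITERIA_COUNT,50,1e-10)).reshape(-1,2)
def cast(m,px,z):
    s=und(m,px);T=m["T"];r=np.c_[s,np.ones(len(s))]@T[:3,:3].T
    t=(z-T[2,3])/r[:,2:];return T[:3,3]+t*r
def proj(m,P):
    P=np.array(P,float).reshape(-1,3);T=np.linalg.inv(m["T"])
    r,_=cv2.Rodrigues(T[:3,:3]);return cv2.projectPoints(P,r,T[:3,3],m["K"],np.array([m["k1"],0,0,0,0.]))[0].reshape(-1,2)
def comps(mask,lo):
    n,l,st,c=cv2.connectedComponentsWithStats(mask.astype(np.uint8));return [(l==i,c[i],st[i]) for i in range(1,n) if st[i,4]>=lo]
E
python3 - <<'E'
from h import *
for n in("scene","side"):
    im=cv2.imread(f"pics/{n}0.png");m=bot.camera_model(n);hsv=cv2.cvtColor(im,cv2.COLOR_BGR2HSV)
    for p in {"scene":[(281,141),(262,160),(238,179),(217,197),(146,240),(192,272),(270,230),(300,150)],"side":[(199,204),(167,181),(308,340),(370,305),(290,228),(300,300)]}[n]: print(n,p,hsv[p[1],p[0]])
    w=(hsv[...,1]<50)&(hsv[...,2]>110)
    for M,c,s in comps(w,25):
        if c[1]>120: print(n,"white",c.round(1),s[2:],cast(m,[c],.064)[0].round(3),cast(m,[c],.018)[0].round(3))
# strip clicks
for n,p in(("scene",[(308,195),(230,257),(281,181)]),("side",[(258,191),(331,272),(221,206)])):
    print(n,cast(bot.camera_model(n),p,.018).round(3).tolist())
im=cv2.imread("pics/side0.png");cv2.imwrite("pics/sc.png",cv2.resize(im[150:400,140:420],None,fx=2.4,fy=2.4,interpolation=cv2.INTER_CUBIC))
E
```

```text
scene (281, 141) [ 39  11 160]
scene (262, 160) [ 45  10 161]
scene (238, 179) [ 41  13 157]
scene (217, 197) [ 45  10 160]
scene (146, 240) [ 45  13 158]
scene (192, 272) [ 68   6 159]
scene (270, 230) [ 26 100 140]
scene (300, 150) [ 28  96 157]
scene white [279.6 140.9] [10  5 41] [0.436 0.303 0.064] [0.394 0.362 0.018]
scene white [261.7 160. ] [11  5 50] [0.456 0.174 0.064] [0.415 0.226 0.018]
scene white [129.9 169.5] [20 11 70] [ 0.141 -0.115  0.064] [ 0.083 -0.08   0.018]
scene white [237. 177.] [11  7 59] [0.449 0.056 0.064] [0.408 0.101 0.018]
scene white [291.6 198.5] [ 37  43 247] [0.645 0.07  0.064] [0.615 0.116 0.018]
scene white [215.8 196. ] [13  9 69] [ 0.457 -0.052  0.064] [ 0.417 -0.013  0.018]
scene white [255.6 233.7] [ 34  26 147] [ 0.649 -0.108  0.064] [ 0.619 -0.072  0.018]
scene white [316.4 237.9] [ 56  28 224] [ 0.789 -0.026  0.064] [0.767 0.015 0.018]
scene white [144.1 239.5] [13 10 93] [ 0.422 -0.301  0.064] [ 0.38  -0.275  0.018]
scene white [232.6 251.5] [13 10 53] [ 0.641 -0.194  0.064] [ 0.611 -0.163  0.018]
scene white [  3.3 258.4] [10 15 94] [ 0.1
[... 1328 characters left out ...]
.591 -0.327  0.064] [ 0.618 -0.311  0.018]
side white [541.9 320.2] [36 31 99] [ 0.861 -0.595  0.064] [ 0.901 -0.592  0.018]
side white [ 80.  375.8] [ 105  110 3345] [ 0.006 -0.082  0.064] [ 0.006 -0.054  0.018]
side white [  7.1 324.6] [ 19  19 166] [-0.071  0.124  0.064] [-0.075  0.161  0.018]
side white [308.2 339.8] [ 20  15 230] [ 0.422 -0.301  0.064] [ 0.442 -0.284  0.018]
side white [ 16.6 351.3] [11  8 33] [-0.078  0.049  0.064] [-0.082  0.083  0.018]
side white [364.2 366.2] [ 18  31 441] [ 0.472 -0.418  0.064] [ 0.493 -0.406  0.018]
scene [[0.647, 0.16, 0.018], [0.618, -0.182, 0.018], [0.537, 0.168, 0.018]]
side [[0.638, 0.149, 0.018], [0.607, -0.18, 0.018], [0.524, 0.165, 0.018]]
```

View pics/sc.png

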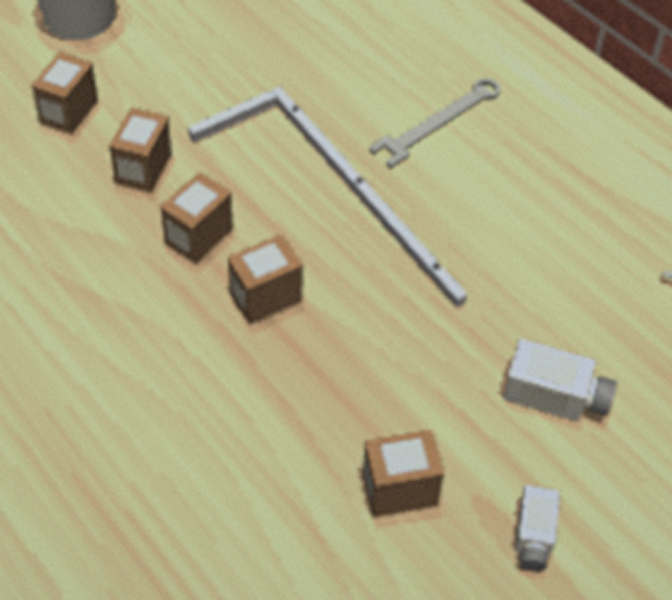

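The crop shows the same five cartons, each with a white top label. The label positions from the two views agree to 2 mm. The large bottle lies at crop (555,380) with its cap to the right; the small one at (535,525) is the decoy. The corner is at about (0.64, 0.15), yaw about −5.3°. Next I move over the corner for a close view.

```bash
python3 -m jog '[[[0.1,-0.1,0.1,0,0,-20,0],[0.2,-0.25,0.1,0,0,-45,0],[0.335,-0.42,0.1,0,0,-76,0],[0.335,-0.42,0.1,0,0,-76,0],[0.335,-0.42,0.1,0,0,-76,0],[0.335,-0.42,0.1,0,0,-76,0],[0.335,-0.42,0.1,0,0,-76,0],[0.335,-0.42,0.1,0,0,-76,0],[0.335,-0.42,0.1,0,0,-76,0],[0.335,-0.42,0.1,0,0,-76,0]]]'
python3 -m jog '[[[0,0,0,0,0,0,0],[0,0,0,0,0,0,0],[0,0,0,0,0,0,0],[0,0,0,0,0,0,0],[0,0,0,0,0,0,0],[0,0,0,0,0,0,0]]]'
python3 - <<'E'
from h import *
m=bot.camera_model("wrist");im=bot.camera("wrist");cv2.imwrite("pics/w1.png",im);np.save("w1.npy",m,allow_pickle=True);print(m)
o=bot.get_obs();print(o["joint_pos"],o["eef_pos"],o["tool_rot"])
E
```

```text
clock: 0.93
eef_pos: [0.4181, 0.1548, 0.3206]
tool_rot: [0.715, 0.7, -0.0, -0.0]
ft_force: [1.1, 0.6, 0.6]
grip_width: 0.0854
clock: 1.43
eef_pos: [0.4167, 0.1579, 0.3204]
tool_rot: [0.711, 0.703, -0.0, -0.0]
ft_force: [-0.2, -0.0, -0.3]
grip_width: 0.0854
{'K': array([[375.35317184,   0.        , 273.41756986],
       [  0.        , 375.35317184, 214.72505521],
       [  0.        ,   0.        ,   1.        ]]), 'k1': 0.014303687587315268, 'T': array([[ 0.99993058, -0.01082114, -0.00466192,  0.41749218],
       [-0.01173392, -0.9504787 , -0.31056812,  0.23749783],
       [-0.00107035,  0.31060127, -0.95053969,  0.45485335],
       [ 0.        ,  0.        ,  0.        ,  1.        ]])}
[3.61914527e-01 1.10780219e-01 5.55596899e-02 1.51583754e+00
 5.53707162e-05 1.94482623e+00] [0.41680074 0.15781417 0.32046163] [ 7.11377209e-01  7.02810393e-01 -1.08412167e-04 -7.83654065e-05]
```

View pics/w1.png

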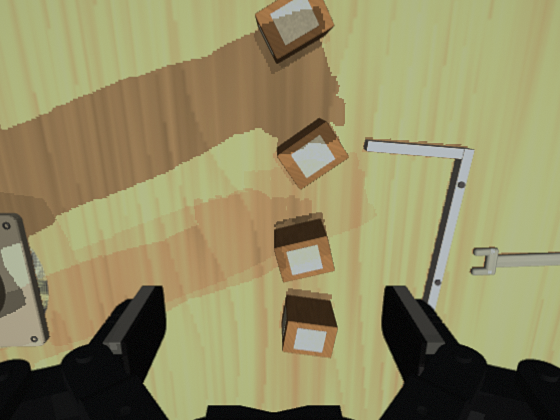

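The wrist view shows 4 cartons with tops at about (295,22), (313,155), (304,258) and (310,338). The corner is at about (457,158), with the short strip running left to (365,147). I'll fit the top faces and the strip edges.

```bash
cat >> h.py <<'E'
def tops(im,m,z=.064,lo=500):
    hsv=cv2.cvtColor(im,cv2.COLOR_BGR2HSV);h,s,v=cv2.split(hsv)
    org=(h<18)&(s>90)&(v>120); wh=(s<50)&(v>150)
    M=cv2.morphologyEx(org.astype(np.uint8),cv2.MORPH_OPEN,np.ones((3,3)))
    out=[]
    for c in cv2.findContours(M,cv2.RETR_EXTERNAL,cv2.CHAIN_APPROX_NONE)[0]:
        if cv2.contourArea(c)<lo: continue
        hu=cv2.convexHull(c).reshape(-1,2)
        P=cast(m,hu+0.,z)[:,:2]
        (cx,cy),(w,h_),a=cv2.minAreaRect((P*1000).astype(np.float32))
        if w<h_: w,h_,a=h_,w,a+90
        out.append((cx/1000,cy/1000,(a+90)%180-90,w,h_,hu.mean(0).round().tolist()))
    return out
E
python3 - <<'E'
from h import *
m=np.load("w1.npy",allow_pickle=True).item();im=cv2.imread("pics/w1.png")
for t in tops(im,m):print(np.round(t[:5],3),t[5])
hsv=cv2.cvtColor(im,cv2.COLOR_BGR2HSV);print(hsv[20:40:4,265],hsv[10,270],hsv[335,290],hsv[310,310],hsv[180,300])
g=cv2.cvtColor(im,cv2.COLOR_BGR2GRAY)
print(g[220,430:475]);print(hsv[220,430:475,1]);print(g[140:170,410]);print(hsv[140:170,410,1])
cv2.imwrite("pics/w1c.png",cv2.resize(im[130:310,350:490],None,fx=4,fy=3.3,interpolation=cv2.INTER_NEAREST))
E
```

```text
[ 4.5800e-01 -5.2000e-02 -8.6240e+00  6.0717e+01  4.4515e+01] [308.0, 340.0]
[ 2.3000e-01  2.9000e-02 -8.9287e+01  7.4859e+01  2.6343e+01] [112.0, 285.0]
[4.5000e-01 5.6000e-02 1.3551e+01 6.1123e+01 4.4041e+01] [300.0, 258.0]
[ 3.3500e-01  6.1000e-02 -7.6904e+01  7.5804e+01  3.2631e+01] [203.0, 258.0]
[ 3.99000e-01  8.60000e-02 -8.30950e+01  1.01183e+02  6.49960e+01] [253.0, 223.0]
[ 0.455  0.173 34.184 65.319 43.378] [310.0, 162.0]
[2.94000e-01 2.00000e-01 1.87710e+01 3.81734e+02 1.12995e+02] [172.0, 120.0]
[[ 15 140 162]
 [ 15 145 102]
 [ 16 140 102]
 [ 15 143 105]
 [ 15 136  58]] [ 15 143 162] [ 15 140 162] [ 15 152  57] [ 15 138 142]
[175 174 172 172 170 172 175 177 170 165 119  63  51  55  55  51  60 144
 185 187 184 184 183 183 184 184 176 172 174 174 172 169 168 165 164 164
 165 166 167 167 168 169 170 167 168]
[79 80 81 80 83 80 79 78 85 96 92 49 19 22 27 29 25  9  8 16 15 15 15 15
 16 16 11 60 82 80 79 84 85 88 91 90 88 89 87 86 85 85 85 85 84]
[178 180 127  68 109 184 187 183 183 185 184 184 184 185 174 160 170 172
 172 172 173 171 171 172 172 172 173 172 173 174]
[ 80  80 111  61  18  16  16  15  16  13  15  15  16  20   9  90  85  80
  80  80  78  82  80  79  80  80  79  80  80  79]
```

View pics/w1c.png

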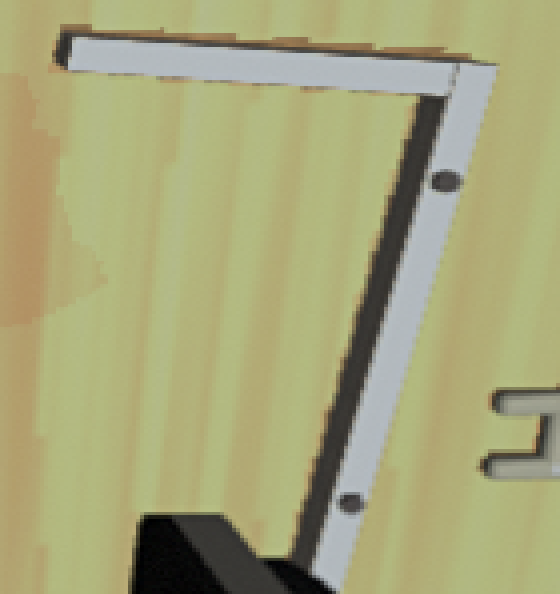

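The crop shows clean bright top faces, with the long strip's inner face dark to their left. I fit both top inner edges at z = 0.018.

```bash
cat >> h.py <<'E'
def yawf(a):return np.degrees(np.arctan(a))
E
python3 - <<'E'
from h import *
m=np.load("w1.npy",allow_pickle=True).item();im=cv2.imread("pics/w1.png")
hsv=cv2.cvtColor(im,cv2.COLOR_BGR2HSV);g=cv2.cvtColor(im,cv2.COLOR_BGR2GRAY)
br=(g>120)&(hsv[...,1]<42)
L=[];R=[]
for r in range(165,285):
    x=np.where(br[r,425:475])[0]+425
    if 6<len(x)<14 and x[-1]-x[0]==len(x)-1: L.append((x[0]-.5,r));R.append((x[-1]+.5,r))
B=[];T=[]
for c in range(372,445):
    y=np.where(br[140:172,c])[0]+140; B.append((c,y[-1]+.5-.3));T.append((c,y[0]-.5))
def fit(p):
    P=cast(m,p,.018)[:,:2].astype(np.float32);v=cv2.fitLine(P,cv2.DIST_HUBER,0,.001,.001).ravel();
    return v,np.std((P-v[2:])@np.array([-v[1],v[0]]))
l,e1=fit(L);b,e2=fit(B)
A=np.c_[l[:2],-b[:2]];t=np.linalg.solve(A,b[2:]-l[2:]);c=l[2:]+t[0]*l[:2]
print(len(L),e1,e2,"corner",c,"yaw long",np.degrees(np.arctan2(-l[0],l[1]) if l[1]>0 else np.arctan2(l[0],-l[1])),"short",np.degrees(np.arctan(b[1]/b[0])))
r,_=fit(R);print("strip width",abs((r[2:]-l[2:])@np.array([-l[1],l[0]])))
E
```

```text
104 0.00035341785 0.00032700636 corner [0.634791   0.16155706] yaw long -5.3749733 short -5.282201
strip width 0.012082078
```

```bash
cat >> h.py <<'E'
def labels(im,m,z=.064,lo=150,vmin=120):
    hsv=cv2.cvtColor(im,cv2.COLOR_BGR2HSV);out=[]
    w=((hsv[...,1]<45)&(hsv[...,2]>vmin)).astype(np.uint8)
    for c in cv2.findContours(w,cv2.RETR_EXTERNAL,cv2.CHAIN_APPROX_NONE)[0]:
        if cv2.contourArea(c)<lo: continue
        P=cast(m,c.reshape(-1,2)+0.,z)[:,:2];(cx,cy),(a,b),t=cv2.minAreaRect((P*1000).astype(np.float32))
        if a<b:a,b,t=b,a,t+90
        if a<70: out.append(np.round((cx/1000,cy/1000,(t+90)%180-90,a,b,*c.reshape(-1,2).mean(0)),3))
    return out
E
python3 - <<'E'
from h import *
m=np.load("w1.npy",allow_pickle=True).item();im=cv2.imread("pics/w1.png")
for l in labels(im,m):print(l)
E
```

```text
[ 4.58000e-01 -5.20000e-02 -9.08200e+00  3.57170e+01  3.03710e+01
  3.09532e+02  3.39670e+02]
[4.50000e-01 5.50000e-02 1.35840e+01 3.57120e+01 2.99060e+01 3.04272e+02
 2.59689e+02]
[ 1.20000e-01  5.20000e-02 -8.93810e+01  5.49600e+01  2.48810e+01
  1.56000e+01  2.63582e+02]
[4.5700e-01 1.7300e-01 3.4017e+01 3.5943e+01 2.9783e+01 3.1255e+02
 1.5735e+02]
[  0.433   0.311  12.959  37.51   11.092 290.903   8.892]
```

```bash
python3 -m jog '[[[0.04,0.015,-0.04,0,0,7,0],[0.04,0.015,-0.08,0,0,14,0],[0.04,0.015,-0.12,0,0,21,0],[0.04,0.015,-0.15,0,0,28,0],[0.04,0.015,-0.18,0,0,34.7,0],[0.04,0.015,-0.21,0,0,34.7,0],[0.04,0.015,-0.24,0,0,34.7,0],[0.04,0.015,-0.26,0,0,34.7,0],[0.04,0.015,-0.284,0,0,34.7,0],[0.04,0.015,-0.284,0,0,34.7,0]]]'
python3 -m jog '[[[0,0,0,0,0,0,60],[0,0,0,0,0,0,160],[0,0,0,0,0,0,255],[0,0,0,0,0,0,255],[0,0,0,0,0,0,255],[0,0,0,0,0,0,255],[0,0,0,0,0,0,255],[0,0,0,0,0,0,255]]]'
```

```text
clock: 2.32
eef_pos: [0.4536, 0.1712, 0.0324]
tool_rot: [0.47, 0.883, -0.003, -0.003]
ft_force: [-1.1, -0.6, -0.2]
grip_width: 0.0852
clock: 2.98
eef_pos: [0.4587, 0.1723, 0.0381]
tool_rot: [0.471, 0.882, 0.001, 0.001]
ft_force: [-0.5, 0.5, 6.2]
grip_width: 0.0617
```

```bash
python3 -m jog '[[[0,0,0.03,0,0,0,255],[0.02,0,0.06,0,0,-7,255],[0.05,-0.01,0.06,0,0,-14,255],[0.08,-0.02,0.06,0,0,-21,255],[0.11,-0.03,0.06,0,0,-28,255],[0.1362,-0.0397,0.06,0,0,-35,255],[0.1362,-0.0397,0.06,0,0,-39.1,255],[0.1362,-0.0397,0.06,0,0,-39.1,255],[0.1362,-0.0397,0.06,0,0,-39.1,255],[0.1362,-0.0397,0.06,0,0,-39.1,255]]]'
python3 -m jog '[[[0,0,-0.02,0,0,0,255],[0,0,-0.04,0,0,0,255],[0,0,-0.05,0,0,0,255],[0,0,-0.058,0,0,0,255],[0,0,-0.059,0,0,0,255],[0,0,-0.059,0,0,0,255],[0,0,-0.059,0,0,0,255]]]'
```

```text
clock: 3.82
eef_pos: [0.5925, 0.1321, 0.0962]
tool_rot: [0.738, 0.675, -0.001, -0.0]
ft_force: [0.8, -0.3, -2.0]
grip_width: 0.0613
clock: 4.4
eef_pos: [0.5938, 0.1324, 0.0381]
tool_rot: [0.738, 0.674, 0.0, 0.0]
ft_force: [0.2, -0.2, -2.8]
grip_width: 0.0608
```

```bash
python3 -m jog '[[[0.003,0,0,0,0,0,255],[0.005,0,0,0,0,0,255],[0.007,-0.0005,0,0,0,0,255],[0.0085,-0.0008,0,0,0,0,255],[0.0085,-0.0008,0,0,0,0,255],[0.0085,-0.0008,0,0,0,0,255]]]'
python3 -m jog '[[[0,0.003,0,0,0,0,255],[0.0005,0.005,0,0,0,0,255],[0.0006,0.007,0,0,0,0,255],[0.0008,0.009,0,0,0,0,255],[0.001,0.011,0,0,0,0,255],[0.001,0.011,0,0,0,0,255],[0.001,0.011,0,0,0,0,255]]]'
```

```text
clock: 4.9
eef_pos: [0.6017, 0.1316, 0.038]
tool_rot: [0.739, 0.674, -0.0, -0.001]
ft_force: [-3.0, 1.4, 5.6]
grip_width: 0.0612
clock: 5.48
eef_pos: [0.6025, 0.1402, 0.038]
tool_rot: [0.739, 0.673, -0.002, 0.001]
ft_force: [-4.9, -4.7, 7.1]
grip_width: 0.0611
```

```bash
python3 -m jog '[[[0,0.002,0,0,0,0,255],[0,0.004,0,0,0,0,255],[0,0.004,0,0,0,0,255],[0,0.004,0,0,0,0,255]]]'; python3 - <<'E'
from h import *
m=bot.camera_model("wrist");im=bot.camera("wrist");cv2.imwrite("pics/w2.png",im)
for l in labels(im,m):print(l)
E
```

```text
clock: 5.82
eef_pos: [0.6025, 0.1408, 0.0382]
tool_rot: [0.74, 0.673, -0.004, 0.003]
ft_force: [-5.3, -13.2, 9.2]
grip_width: 0.0608
[6.2600e-01 1.1100e-01 8.4772e+01 1.3754e+01 8.3980e+00 3.4600e+02
 4.0062e+02]
[6.32000e-01 1.75000e-01 8.46240e+01 2.40060e+01 7.96600e+00 3.60821e+02
 2.31857e+02]
```

View pics/w2.png

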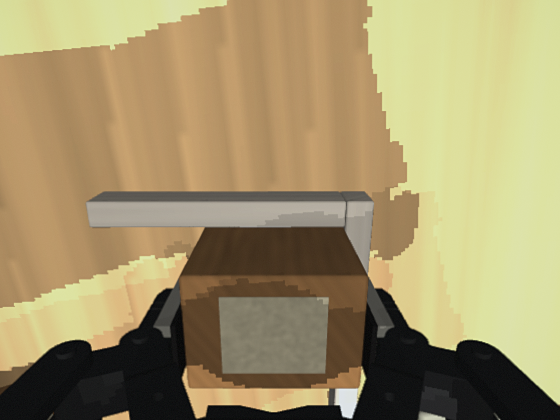

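The view shows the carton seated: its base meets the short strip at (277,228) and its far side meets the long strip at (365,260). The y force of −13 N with no motion says it is home. Next: release, rise and check.

```bash
python3 -m jog '[[[-0.0005,-0.004,0,0,0,0,255],[-0.0005,-0.004,0,0,0,0,0],[-0.0005,-0.004,0,0,0,0,0],[-0.0005,-0.004,0,0,0,0,0],[-0.0005,-0.004,0,0,0,0,0],[-0.0005,-0.004,0.03,0,0,0,0],[-0.0005,-0.004,0.07,0,0,0,0],[-0.0005,-0.004,0.11,0,0,0,0],[-0.0005,-0.004,0.15,0,0,0,0],[-0.0005,-0.004,0.15,0,0,0,0]]]'; python3 - <<'E'
from h import *
m=bot.camera_model("wrist");im=bot.camera("wrist");cv2.imwrite("pics/w3.png",im)
for l in labels(im,m,vmin=80):print(l, l[5:])
C=np.array([.6348,.1616]);a=np.radians(-5.33)
R=np.array([[np.cos(a),np.sin(a)],[-np.sin(a),np.cos(a)]])
for l in labels(im,m,vmin=80):print((R@(l[:2]-C)).round(4),l[2]+5.33)
E
```

```text
clock: 6.7
eef_pos: [0.6077, 0.1439, 0.1976]
tool_rot: [0.739, 0.674, 0.008, 0.004]
ft_force: [1.6, 0.1, 1.2]
grip_width: 0.0856
[4.4900e-01 5.5000e-02 1.3791e+01 3.2220e+01 2.9097e+01 8.5114e+01
 3.2456e+02] [ 85.114 324.56 ]
[ 6.77000e-01  5.90000e-02 -8.90840e+01  3.09930e+01  2.72230e+01
  3.66539e+02  2.97428e+02] [366.539 297.428]
[ 6.02000e-01  1.39000e-01 -5.54200e+00  3.58800e+01  2.58590e+01
  2.61975e+02  2.14057e+02] [261.975 214.057]
[-0.1751 -0.1234] 19.121000000000002
[ 0.0515 -0.0982] -83.754
[-0.0306 -0.0255] -0.21199999999999974
```

```bash
python3 -m jog '[[[0,0,0,0,0,0,0],[0,0,0,0,0,0,0],[0,0,0,0,0,0,0]]]'; cat >> h.py <<'E'
C0=np.array([.6348,.1616]);A0=np.radians(-5.33)
RC=np.array([[np.cos(A0),np.sin(A0)],[-np.sin(A0),np.cos(A0)]])
def tocorner(p):return RC@(np.array(p)[:2]-C0)
def toworld(x,y):return C0+RC.T@np.array([x,y])
E
python3 - <<'E'
from h import *
m=bot.camera_model("wrist");im=bot.camera("wrist");cv2.imwrite("pics/w3.png",im)
for v in (60,80,100):
  for l in labels(im,m,vmin=v):print(v,tocorner(l),l[2]+5.33,l[3:])
p=proj(m,[[.602,.139,.064]])[0].astype(int);print(p)
cv2.imwrite("pics/w3c.png",cv2.resize(im[max(0,p[1]-90):p[1]+70,p[0]-110:p[0]+130],None,fx=3,fy=3))
E
```

```text
clock: 7.0
eef_pos: [0.6015, 0.1421, 0.1853]
tool_rot: [0.739, 0.674, -0.002, -0.001]
ft_force: [0.1, 0.3, -0.9]
grip_width: 0.0855
60 [-0.17727149 -0.12159284] 18.674 [ 30.898  25.069  86.734 324.762]
60 [ 0.04937111 -0.09643077] -82.495 [ 31.41   24.306 377.013 299.007]
60 [-0.03037304 -0.02754049] 0.1850000000000005 [ 35.317  21.179 272.096 218.551]
80 [-0.17727149 -0.12159284] 19.226 [ 30.953  24.763  86.468 324.787]
80 [ 0.04635795 -0.08566412] -24.717 [ 20.472  19.354 378.57  290.258]
80 [-0.03037304 -0.02754049] 0.1850000000000005 [ 35.317  21.179 272.096 218.551]
100 [-0.17727149 -0.12159284] 19.226 [ 30.953  24.763  86.538 324.881]
100 [ 0.04735362 -0.08557122] -24.741 [ 19.617  18.17  378.681 290.165]
100 [-0.03037304 -0.02754049] 0.1850000000000005 [ 35.317  21.179 272.096 218.551]
[275 213]
```

View pics/w3c.png

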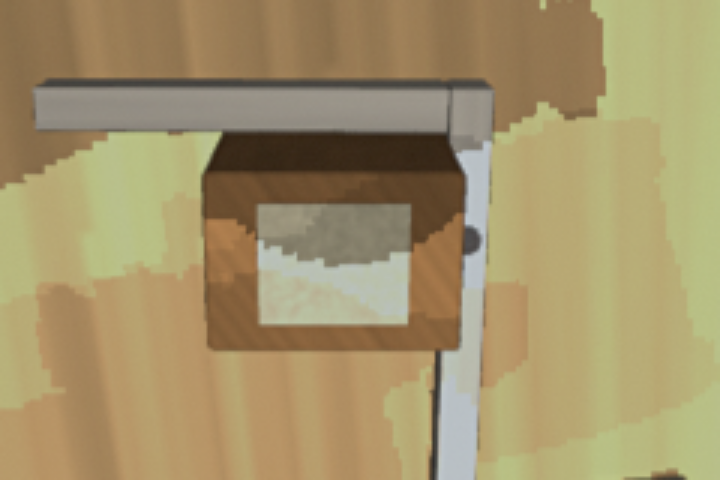

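The crop shows the carton square in the corner, its label spanning (257..412, 203..325). That puts it at corner (−0.030, −0.024), home within tolerance. Next is the carton at (0.4495, 0.055).

```bash
python3 -m jog '[[[-0.03,-0.018,-0.01,0,0,6,0],[-0.065,-0.036,-0.03,0,0,12,0],[-0.1,-0.055,-0.05,0,0,19,0],[-0.13,-0.075,-0.06,0,0,19,0],[-0.152,-0.087,-0.08,0,0,19,0],[-0.152,-0.087,-0.11,0,0,19,0],[-0.152,-0.087,-0.13,0,0,19,0],[-0.152,-0.087,-0.147,0,0,19,0],[-0.152,-0.087,-0.147,0,0,19,0],[-0.152,-0.087,-0.147,0,0,19,0]]]'
python3 -m jog '[[[0,0,0,0,0,0,100],[0,0,0,0,0,0,255],[0,0,0,0,0,0,255],[0,0,0,0,0,0,255],[0,0,0,0,0,0,255],[0,0,0,0,0,0,255],[0,0,0,0,0,0,255]]]'
```

```text
clock: 7.88
eef_pos: [0.4491, 0.055, 0.0393]
tool_rot: [0.617, 0.787, -0.002, -0.001]
ft_force: [-0.8, -0.4, 0.9]
grip_width: 0.0854
clock: 8.47
eef_pos: [0.452, 0.0554, 0.0418]
tool_rot: [0.617, 0.787, 0.001, 0.001]
ft_force: [0.8, 0.2, 5.7]
grip_width: 0.061
```

```bash
python3 -m jog '[[[0,0,0.03,0,0,0,255],[0.02,0.005,0.06,0,0,-7,255],[0.05,0.012,0.06,0,0,-14,255],[0.085,0.02,0.06,0,0,-19.1,255],[0.12,0.028,0.06,0,0,-19.1,255],[0.1387,0.0324,0.06,0,0,-19.1,255],[0.1387,0.0324,0.06,0,0,-19.1,255],[0.1387,0.0324,0.06,0,0,-19.1,255],[0.1387,0.0324,0.06,0,0,-19.1,255]]]'
python3 -m jog '[[[0,0,-0.02,0,0,0,255],[0,0,-0.04,0,0,0,255],[0,0,-0.05,0,0,0,255],[0,0,-0.058,0,0,0,255],[0,0,-0.06,0,0,0,255],[0,0,-0.06,0,0,0,255],[0.003,0,-0.06,0,0,0,255],[0.005,-0.0003,-0.06,0,0,0,255],[0.0075,-0.0006,-0.06,0,0,0,255],[0.0075,-0.0006,-0.06,0,0,0,255]]]'
python3 -m jog '[[[0,0.003,0,0,0,0,255],[0.0005,0.005,0,0,0,0,255],[0.0006,0.007,0,0,0,0,255],[0.0008,0.009,0,0,0,0,255],[0.001,0.011,0,0,0,0,255],[0.001,0.011,0,0,0,0,255],[0.001,0.011,0,0,0,0,255]]]'
```

```text
clock: 9.22
eef_pos: [0.5877, 0.0874, 0.0995]
tool_rot: [0.739, 0.673, -0.001, -0.001]
ft_force: [0.3, 0.3, -2.0]
grip_width: 0.0609
clock: 10.05
eef_pos: [0.5973, 0.0872, 0.0417]
tool_rot: [0.739, 0.673, 0.0, -0.0]
ft_force: [-3.1, 0.3, 6.4]
grip_width: 0.0611
clock: 10.63
eef_pos: [0.5984, 0.0961, 0.0418]
tool_rot: [0.74, 0.673, -0.001, 0.002]
ft_force: [-3.9, -5.5, 7.6]
grip_width: 0.0615
```

```bash
python3 -m jog '[[[0,0.002,0,0,0,0,255],[0,0.004,0,0,0,0,255],[0,0.005,0,0,0,0,255],[0,0.005,0,0,0,0,255]]]'
python3 -m jog '[[[-0.0005,-0.005,0,0,0,0,255],[-0.0005,-0.005,0,0,0,0,0],[-0.0005,-0.005,0,0,0,0,0],[-0.0005,-0.005,0,0,0,0,0],[-0.0005,-0.005,0,0,0,0,0],[-0.0005,-0.005,0.03,0,0,0,0],[-0.0005,-0.005,0.07,0,0,0,0],[-0.0005,-0.005,0.11,0,0,0,0],[-0.0005,-0.005,0.15,0,0,0,0],[-0.0005,-0.005,0.15,0,0,0,0]]]'
python3 -m jog '[[[0,0,0,0,0,0,0],[0,0,0,0,0,0,0],[0,0,0,0,0,0,0]]]'
python3 - <<'E'
from h import *
m=bot.camera_model("wrist");im=bot.camera("wrist");cv2.imwrite("pics/w4.png",im)
for l in labels(im,m,vmin=80):print(tocorner(l),l.tolist())
cv2.imwrite("pics/w4c.png",im[100:,:])
for n in("scene","side"):
    im=bot.camera(n);cv2.imwrite(f"pics/{n}1.png",im);m=bot.camera_model(n)
    for l in labels(im,m,lo=20,vmin=110): 
        if 20<l[3]<50 and l[0]>.2: print(n,l.tolist(),tocorner(l).round(4))
E
```

```text
clock: 10.97
eef_pos: [0.5983, 0.0964, 0.042]
tool_rot: [0.741, 0.672, -0.004, 0.005]
ft_force: [-3.4, -17.6, 9.6]
grip_width: 0.0611
clock: 11.8
eef_pos: [0.6023, 0.0995, 0.2004]
tool_rot: [0.739, 0.674, 0.007, 0.005]
ft_force: [2.3, 1.0, 1.7]
grip_width: 0.0853
clock: 12.05
eef_pos: [0.5964, 0.0982, 0.1886]
tool_rot: [0.739, 0.673, -0.001, -0.001]
ft_force: [0.5, 0.5, -0.2]
grip_width: 0.0853
[-0.03008271 -0.07371316] [0.598, 0.091, -6.297, 35.455, 19.947, 277.494, 217.862]
scene [0.422, -0.3, -27.226, 33.319, 27.694, 144.194, 239.323] [-0.169  -0.4794]
scene [0.458, -0.055, -6.97, 28.221, 21.206, 215.211, 196.737] [-0.1559 -0.2321]
scene [0.438, 0.303, 35.77, 27.839, 25.712, 279.81, 140.857] [-0.2091  0.1225]
side [0.422, -0.301, -26.763, 36.756, 30.462, 308.2, 339.782] [-0.1689 -0.4804]
side [0.458, -0.053, -9.02, 35.45, 30.174, 250.146, 258.0] [-0.1561 -0.2301]
side [0.525, 0.135, -2.339, 49.936, 12.171, 227.229, 200.314] [-0.1069 -0.0367]
side [0.397, 0.255, -65.302, 33.658, 15.893, 161.125, 196.125] [-0.2454  0.0709]
side [0.598, 0.095, -6.148, 35.536, 27.388, 258.727, 196.848] [-0.0305 -0.0697]
side [0.601, 0.14, -2.662, 32.784, 28.177, 249.29, 186.774] [-0.0316 -0.0246]
side [0.437, 0.3, 27.934, 36.004, 30.209, 165.5, 180.062] [-0.2098  0.1194]
```

View pics/w4c.png

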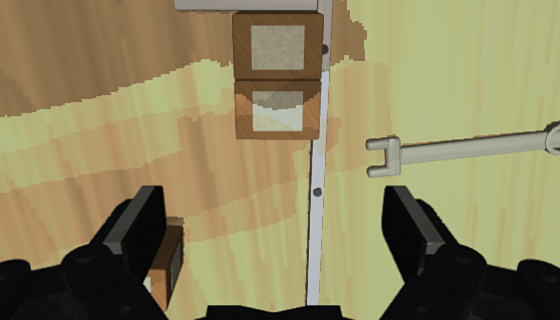

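The crop shows both cartons tight and flush to the long strip; side-camera labels give corner (−0.032, −0.025) and (−0.031, −0.070). Next is the carton at (0.458, −0.053), yaw −9°.

```bash
python3 -m jog '[[[-0.025,-0.027,0,0,0,-3.7,0],[-0.05,-0.055,-0.01,0,0,-3.7,0],[-0.078,-0.085,-0.03,0,0,-3.7,0],[-0.106,-0.115,-0.05,0,0,-3.7,0],[-0.138,-0.151,-0.065,0,0,-3.7,0],[-0.138,-0.151,-0.085,0,0,-3.7,0],[-0.138,-0.151,-0.11,0,0,-3.7,0],[-0.138,-0.151,-0.135,0,0,-3.7,0],[-0.138,-0.151,-0.148,0,0,-3.7,0],[-0.138,-0.151,-0.148,0,0,-3.7,0]]]'
python3 -m jog '[[[0,0,0,0,0,0,100],[0,0,0,0,0,0,255],[0,0,0,0,0,0,255],[0,0,0,0,0,0,255],[0,0,0,0,0,0,255],[0,0,0,0,0,0,255],[0,0,0,0,0,0,255]]]'
```

```text
clock: 13.03
eef_pos: [0.4558, -0.0528, 0.039]
tool_rot: [0.761, 0.649, -0.003, -0.003]
ft_force: [0.6, 0.7, 0.0]
grip_width: 0.0853
clock: 13.62
eef_pos: [0.4604, -0.053, 0.0435]
tool_rot: [0.761, 0.649, 0.001, 0.001]
ft_force: [0.8, 0.3, 5.4]
grip_width: 0.0608
```

```bash
python3 -m jog '[[[0,0,0.03,0,0,0,255],[0.02,0.015,0.06,0,0,3.7,255],[0.045,0.034,0.06,0,0,3.7,255],[0.075,0.056,0.06,0,0,3.7,255],[0.105,0.078,0.06,0,0,3.7,255],[0.1266,0.095,0.06,0,0,3.7,255],[0.1266,0.095,0.06,0,0,3.7,255],[0.1266,0.095,0.06,0,0,3.7,255],[0.1266,0.095,0.06,0,0,3.7,255]]]'
python3 -m jog '[[[0,0,-0.02,0,0,0,255],[0,0,-0.04,0,0,0,255],[0,0,-0.05,0,0,0,255],[0,0,-0.058,0,0,0,255],[0,0,-0.06,0,0,0,255],[0,0,-0.06,0,0,0,255],[0.003,0,-0.06,0,0,0,255],[0.005,-0.0003,-0.06,0,0,0,255],[0.0075,-0.0006,-0.06,0,0,0,255],[0.0075,-0.0006,-0.06,0,0,0,255]]]'
python3 -m jog '[[[0,0.003,0,0,0,0,255],[0.0005,0.005,0,0,0,0,255],[0.0006,0.007,0,0,0,0,255],[0.0008,0.009,0,0,0,0,255],[0.001,0.011,0,0,0,0,255],[0.001,0.013,0,0,0,0,255],[0.001,0.015,0,0,0,0,255],[0.001,0.015,0,0,0,0,255]]]'
```

```text
clock: 14.37
eef_pos: [0.5846, 0.0418, 0.1015]
tool_rot: [0.739, 0.673, -0.001, -0.001]
ft_force: [-0.5, 0.4, -0.5]
grip_width: 0.0609
clock: 15.2
eef_pos: [0.5933, 0.0413, 0.0434]
tool_rot: [0.74, 0.673, -0.0, -0.0]
ft_force: [-3.2, -0.6, 6.8]
grip_width: 0.0604
clock: 15.87
eef_pos: [0.5942, 0.0512, 0.0436]
tool_rot: [0.74, 0.672, -0.004, 0.004]
ft_force: [-4.7, -14.0, 8.4]
grip_width: 0.0604
```

```bash
python3 -m jog '[[[-0.0005,-0.005,0,0,0,0,255],[-0.0005,-0.005,0,0,0,0,0],[-0.0005,-0.005,0,0,0,0,0],[-0.0005,-0.005,0,0,0,0,0],[-0.0005,-0.005,0,0,0,0,0],[-0.0005,-0.005,0.03,0,0,0,0],[-0.0005,-0.005,0.07,0,0,0,0],[-0.0005,-0.005,0.11,0,0,0,0],[-0.0005,-0.005,0.15,0,0,0,0],[-0.0005,-0.005,0.15,0,0,0,0]]]'
python3 -m jog '[[[-0.03,0,0,0,0,7,0],[-0.05,0.03,0,0,0,14,0],[-0.07,0.06,0,0,0,21,0],[-0.09,0.095,0,0,0,28,0],[-0.11,0.13,0,0,0,33,0],[-0.13,0.165,0,0,0,33,0],[-0.14,0.2,0,0,0,33,0],[-0.14,0.2,0,0,0,33,0],[-0.14,0.2,0,0,0,33,0],[-0.14,0.2,0,0,0,33,0]]]'
python3 -m jog '[[[0,0,0,0,0,0,0],[0,0,0,0,0,0,0],[0,0,0,0,0,0,0]]]'
python3 - <<'E'
from h import *
for n in("wrist","side"):
    m=bot.camera_model(n);im=bot.camera(n);cv2.imwrite(f"pics/{n}2.png",im)
    for l in labels(im,m,lo=20,vmin=110): 
        if 20<l[3]<50 and l[0]>.2: print(n,l.tolist(),tocorner(l).round(4))
E
```

```text
clock: 16.7
eef_pos: [0.599, 0.0522, 0.2022]
tool_rot: [0.739, 0.673, 0.007, 0.005]
ft_force: [1.4, 0.2, 1.8]
grip_width: 0.0858
clock: 17.53
eef_pos: [0.454, 0.2516, 0.1923]
tool_rot: [0.517, 0.856, -0.0, 0.0]
ft_force: [0.6, 0.1, 0.0]
grip_width: 0.0849
clock: 17.78
eef_pos: [0.4546, 0.2503, 0.1925]
tool_rot: [0.519, 0.855, -0.0, 0.0]
ft_force: [0.7, -0.1, -0.3]
grip_width: 0.0852
wrist [0.602, 0.141, -5.442, 36.066, 30.079, 367.089, 389.188] [-0.0307 -0.0236]
side [0.422, -0.301, -26.763, 36.756, 30.462, 308.2, 339.782] [-0.1689 -0.4804]
side [0.592, 0.045, -3.92, 37.399, 29.086, 268.771, 208.686] [-0.0318 -0.1201]
side [0.597, 0.096, -5.674, 37.007, 30.97, 258.314, 196.714] [-0.0315 -0.0688]
side [0.602, 0.14, -7.7, 37.075, 31.282, 249.371, 186.743] [-0.0307 -0.0246]
side [0.437, 0.3, 22.706, 35.088, 26.151, 165.241, 180.138] [-0.2098  0.1194]
```

```bash
python3 - <<'E'
import cv2
im=cv2.imread("pics/side2.png");cv2.imwrite("pics/s2c.png",cv2.resize(im[160:290,130:330],None,fx=4,fy=4,interpolation=cv2.INTER_CUBIC))
E
```

```text
(no output)
```

View pics/s2c.png

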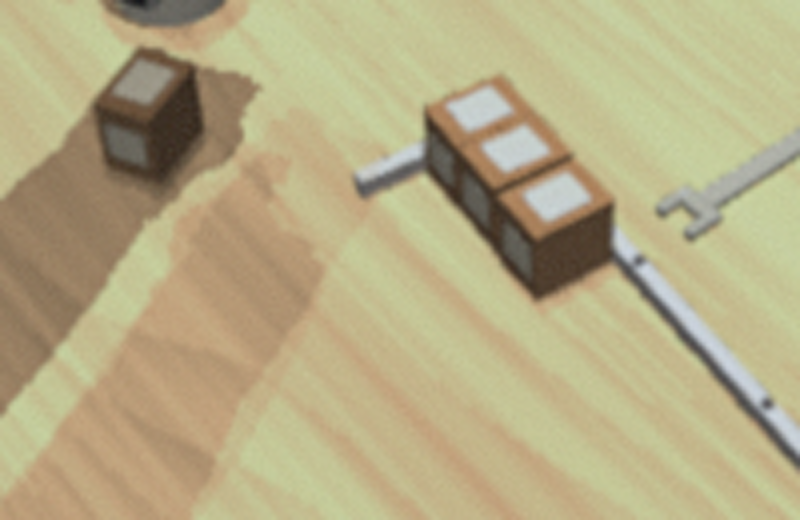

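The crop shows a gap of about 5 mm between cartons 2 and 3, at about (500,187). The fourth carton's push will close it, and this time I'll keep some push on at release. Now the yaw of the shadowed carton.

```bash
python3 - <<'E'
from h import *
m=bot.camera_model("wrist");im=cv2.imread("pics/wrist2.png");hsv=cv2.cvtColor(im,cv2.COLOR_BGR2HSV)
p=proj(m,[[.437,.3,.064]])[0];print(p,hsv[int(p[1]),int(p[0])])
h,s,v=cv2.split(hsv);b=hsv[int(p[1]),int(p[0])].astype(int)
w=((abs(s.astype(int)-b[1])<18)&(abs(v.astype(int)-b[2])<22)).astype(np.uint8)
w=cv2.morphologyEx(w,cv2.MORPH_OPEN,np.ones((5,5)))
for M,c,st in comps(w,200):
    if abs(c-p).max()<40:
        y,x=np.where(M);(c2,sz,t)=cv2.minAreaRect((cast(m,np.c_[x,y]+0.,.064)[:,:2]*1000).astype(np.float32));print(c2,sz,t)
E
```

```text
[284.65062486 134.48801233] [ 23  51 154]
(437.35430908203125, 301.57330322265625) (35.637908935546875, 29.551769256591797) 28.9487361907959
```

```bash
python3 -m jog '[[[-0.017,0.03,-0.02,0,0,1.4,0],[-0.017,0.051,-0.05,0,0,1.4,0],[-0.017,0.051,-0.085,0,0,1.4,0],[-0.017,0.051,-0.12,0,0,1.4,0],[-0.017,0.051,-0.14,0,0,1.4,0],[-0.017,0.051,-0.152,0,0,1.4,0],[-0.017,0.051,-0.152,0,0,1.4,0]]]'
python3 -m jog '[[[0,0,0,0,0,0,100],[0,0,0,0,0,0,255],[0,0,0,0,0,0,255],[0,0,0,0,0,0,255],[0,0,0,0,0,0,255],[0,0,0,0,0,0,255],[0,0,0,0,0,0,255]]]'
python3 -m jog '[[[0,0,0.03,0,0,0,255],[0,-0.01,0.06,0,0,0,255],[0.01,-0.04,0.09,0,0,-7,255],[0.02,-0.075,0.1,0,0,-14,255],[0.03,-0.11,0.1,0,0,-21,255],[0.04,-0.145,0.1,0,0,-28,255],[0.05,-0.18,0.1,0,0,-34,255],[0.06,-0.215,0.1,0,0,-34,255],[0.07,-0.25,0.1,0,0,-34,255],[0.07,-0.25,0.1,0,0,-34,255]]]'
```

```text
clock: 18.47
eef_pos: [0.4349, 0.3005, 0.0372]
tool_rot: [0.508, 0.862, -0.003, -0.001]
ft_force: [-1.2, 0.4, -0.1]
grip_width: 0.0855
clock: 19.05
eef_pos: [0.4383, 0.3031, 0.0421]
tool_rot: [0.507, 0.862, 0.001, 0.001]
ft_force: [1.3, -0.3, 7.3]
grip_width: 0.0611
clock: 19.88
eef_pos: [0.5081, 0.0465, 0.1403]
tool_rot: [0.74, 0.673, -0.001, 0.001]
ft_force: [0.5, 0.6, -0.8]
grip_width: 0.0607
```

```bash
python3 -m jog '[[[0.03,-0.025,0,0,0,0,255],[0.055,-0.045,-0.01,0,0,0,255],[0.0747,-0.0606,-0.03,0,0,0,255],[0.0747,-0.0606,-0.05,0,0,0,255],[0.0747,-0.0606,-0.07,0,0,0,255],[0.0747,-0.0606,-0.085,0,0,0,255],[0.0747,-0.0606,-0.096,0,0,0,255],[0.0747,-0.0606,-0.1,0,0,0,255],[0.0747,-0.0606,-0.1,0,0,0,255],[0.0747,-0.0606,-0.1,0,0,0,255]]]'
python3 -m jog '[[[0.003,0,0,0,0,0,255],[0.005,-0.0003,0,0,0,0,255],[0.008,-0.0006,0,0,0,0,255],[0.008,-0.0006,0,0,0,0,255],[0.008,0.003,0,0,0,0,255],[0.0085,0.006,0,0,0,0,255],[0.0085,0.009,0,0,0,0,255],[0.009,0.012,0,0,0,0,255],[0.009,0.012,0,0,0,0,255]]]'
```

```text
clock: 20.72
eef_pos: [0.5808, -0.008, 0.0415]
tool_rot: [0.737, 0.676, -0.0, -0.0]
ft_force: [-3.0, -0.4, 4.6]
grip_width: 0.0611
clock: 21.47
eef_pos: [0.5897, 0.0026, 0.0416]
tool_rot: [0.737, 0.676, -0.002, 0.001]
ft_force: [-4.1, -3.7, 7.1]
grip_width: 0.061
```

```bash
python3 -m jog '[[[0,0.002,0,0,0,0,255],[0.0003,0.004,0,0,0,0,255],[0.0005,0.006,0,0,0,0,255],[0.0006,0.006,0,0,0,0,255]]]'
python3 -m jog '[[[0,0.002,0,0,0,0,255],[0,0.003,0,0,0,0,255],[0,0.003,0,0,0,0,255],[0,0.003,0,0,0,0,255]]]'
```

```text
clock: 21.8
eef_pos: [0.5901, 0.0078, 0.0416]
tool_rot: [0.737, 0.675, -0.002, 0.001]
ft_force: [-5.2, -6.8, 6.7]
grip_width: 0.0611
clock: 22.13
eef_pos: [0.5901, 0.0078, 0.0416]
tool_rot: [0.738, 0.675, -0.004, 0.003]
ft_force: [-4.6, -13.4, 6.6]
grip_width: 0.0606
```

```bash
python3 -m jog '[[[-0.0005,-0.003,0,0,0,0,255],[-0.0005,-0.003,0,0,0,0,0],[-0.0005,-0.003,0,0,0,0,0],[-0.0005,-0.003,0,0,0,0,0],[-0.0005,-0.003,0,0,0,0,0],[-0.0005,-0.003,0.03,0,0,0,0],[-0.0005,-0.003,0.07,0,0,0,0],[-0.0005,-0.003,0.11,0,0,0,0],[-0.0005,-0.003,0.15,0,0,0,0],[-0.0005,-0.003,0.15,0,0,0,0]]]'
python3 -m jog '[[[-0.02,-0.03,0,0,0,-7,0],[-0.04,-0.065,0,0,0,-14,0],[-0.06,-0.1,0,0,0,-21,0],[-0.08,-0.135,0,0,0,-21,0],[-0.1,-0.17,0,0,0,-21,0],[-0.13,-0.2,0,0,0,-21,0],[-0.14,-0.235,0,0,0,-21,0],[-0.14,-0.235,0,0,0,-21,0],[-0.14,-0.235,0,0,0,-21,0],[-0.14,-0.235,0,0,0,-21,0]]]'
python3 -m jog '[[[0,0,0,0,0,0,0],[0,0,0,0,0,0,0],[0,0,0,0,0,0,0]]]'
python3 - <<'E'
from h import *
for n in("wrist","side","scene"):
    m=bot.camera_model(n);im=bot.camera(n);cv2.imwrite(f"pics/{n}3.png",im)
    for l in labels(im,m,lo=20,vmin=110): 
        if 20<l[3]<50 and l[0]>.2: print(n,l.tolist(),tocorner(l).round(4))
E
```

```text
clock: 22.97
eef_pos: [0.5959, 0.0105, 0.2003]
tool_rot: [0.737, 0.676, 0.006, 0.005]
ft_force: [2.1, 0.1, 0.2]
grip_width: 0.0854
clock: 23.8
eef_pos: [0.4512, -0.2249, 0.1905]
tool_rot: [0.848, 0.53, 0.0, -0.0]
ft_force: [-0.4, -0.4, 0.8]
grip_width: 0.0855
clock: 24.05
eef_pos: [0.4515, -0.224, 0.1905]
tool_rot: [0.847, 0.531, 0.0, -0.0]
ft_force: [1.3, 0.9, 0.5]
grip_width: 0.0855
wrist [0.475, -0.383, 89.603, 35.235, 17.133, 385.679, 358.58] [-0.1085 -0.5571]
wrist [0.423, -0.3, -26.391, 35.478, 29.821, 283.252, 304.609] [-0.168  -0.4793]
wrist [0.592, -0.161, 84.714, 35.208, 9.943, 431.836, 26.771] [-0.0126 -0.3252]
side [0.422, -0.301, -27.833, 35.627, 29.096, 308.058, 339.981] [-0.1689 -0.4804]
side [0.582, -0.196, 82.64, 31.877, 14.082, 329.792, 270.5] [-0.0194 -0.361 ]
side [0.589, 0.006, -4.09, 36.897, 30.823, 276.794, 218.176] [-0.0311 -0.1592]
side [0.592, 0.051, -7.297, 36.513, 30.753, 267.5, 207.361] [-0.0323 -0.1141]
side [0.597, 0.096, -3.075, 36.504, 31.607, 258.286, 196.743] [-0.0315 -0.0688]
side [0.601, 0.141, -5.46, 37.355, 31.295, 249.343, 186.743] [-0.0317 -0.0237]
scene [0.589, 0.007, -0.95, 30.701, 26.279, 263.5, 202.542] [-0.0312 -0.1582]
scene [0.592, 0.052, -8.088, 32.139, 26.101, 273.5, 195.0] [-0.0324 -0.1131]
scene [0.597, 0.096, -8.026, 30.532, 26.695, 283.5, 187.917] [-0.0315 -0.0688]
scene [0.601, 0.142, -3.739, 31.83, 25.756, 293.0, 181.0] [-0.0318 -0.0227]
```

The row of four is tight: side labels at corner y −0.024, −0.069, −0.114 and −0.159, all at x ≈ −0.031, so the gap is closed. Now the fifth carton.

```bash
python3 -m jog '[[[-0.015,-0.03,-0.01,0,0,-0.7,0],[-0.03,-0.06,-0.03,0,0,-0.7,0],[-0.03,-0.0765,-0.06,0,0,-0.7,0],[-0.03,-0.0765,-0.09,0,0,-0.7,0],[-0.03,-0.0765,-0.12,0,0,-0.7,0],[-0.03,-0.0765,-0.14,0,0,-0.7,0],[-0.03,-0.0765,-0.15,0,0,-0.7,0],[-0.03,-0.0765,-0.15,0,0,-0.7,0]]]'
python3 -m jog '[[[0,0,0,0,0,0,100],[0,0,0,0,0,0,255],[0,0,0,0,0,0,255],[0,0,0,0,0,0,255],[0,0,0,0,0,0,255],[0,0,0,0,0,0,255],[0,0,0,0,0,0,255]]]'
python3 -m jog '[[[0,0,0.03,0,0,0,255],[0.02,0.02,0.06,0,0,7,255],[0.04,0.05,0.06,0,0,14,255],[0.06,0.085,0.06,0,0,21,255],[0.08,0.12,0.06,0,0,21,255],[0.1,0.15,0.06,0,0,21,255],[0.12,0.18,0.06,0,0,21,255],[0.14,0.21,0.06,0,0,21,255],[0.14,0.21,0.06,0,0,21,255],[0.14,0.21,0.06,0,0,21,255]]]'
```

```text
clock: 24.87
eef_pos: [0.4192, -0.3003, 0.0382]
tool_rot: [0.851, 0.525, -0.001, -0.002]
ft_force: [-0.1, 0.2, 1.0]
grip_width: 0.0858
clock: 25.45
eef_pos: [0.4224, -0.3026, 0.0426]
tool_rot: [0.851, 0.525, 0.001, 0.002]
ft_force: [0.4, -0.2, 6.3]
grip_width: 0.0608
clock: 26.28
eef_pos: [0.5614, -0.0896, 0.1003]
tool_rot: [0.74, 0.673, -0.0, -0.0]
ft_force: [0.1, 0.2, -3.4]
grip_width: 0.0612
```

```bash
python3 -m jog '[[[0.0176,0.035,0,0,0,0,255],[0.0176,0.0396,-0.02,0,0,0,255],[0.0176,0.0396,-0.04,0,0,0,255],[0.0176,0.0396,-0.052,0,0,0,255],[0.0176,0.0396,-0.058,0,0,0,255],[0.0176,0.0396,-0.06,0,0,0,255],[0.0176,0.0396,-0.06,0,0,0,255]]]'
python3 -m jog '[[[0.003,0,0,0,0,0,255],[0.005,-0.0003,0,0,0,0,255],[0.008,-0.0006,0,0,0,0,255],[0.008,-0.0006,0,0,0,0,255],[0.008,0.003,0,0,0,0,255],[0.0085,0.006,0,0,0,0,255],[0.0085,0.009,0,0,0,0,255],[0.009,0.012,0,0,0,0,255],[0.009,0.014,0,0,0,0,255],[0.009,0.014,0,0,0,0,255]]]'
python3 -m jog '[[[0,0.002,0,0,0,0,255],[0,0.003,0,0,0,0,255],[0,0.004,0,0,0,0,255],[0,0.004,0,0,0,0,255]]]'
```

```text
clock: 26.87
eef_pos: [0.5768, -0.053, 0.0424]
tool_rot: [0.742, 0.671, -0.0, -0.001]
ft_force: [-4.0, 0.9, 6.2]
grip_width: 0.0609
clock: 27.7
eef_pos: [0.5852, -0.0424, 0.0425]
tool_rot: [0.742, 0.67, -0.003, 0.001]
ft_force: [-6.8, -7.5, 10.3]
grip_width: 0.0611
clock: 28.03
eef_pos: [0.5853, -0.0407, 0.0426]
tool_rot: [0.743, 0.67, -0.005, 0.003]
ft_force: [-7.0, -12.5, 10.3]
grip_width: 0.0609
```

```bash
python3 -m jog '[[[0,0.002,0,0,0,0,255],[0,0.003,0,0,0,0,255],[0,0.003,0,0,0,0,255],[0,0.003,0,0,0,0,255]]]'; python3 - <<'E'
from h import *
for n in("side","scene"):
    m=bot.camera_model(n);im=bot.camera(n);cv2.imwrite(f"pics/{n}4.png",im)
    for l in labels(im,m,lo=20,vmin=90): 
        if 20<l[3]<50 and l[0]>.5: print(n,l.tolist(),tocorner(l).round(4))
m=bot.camera_model("wrist");im=bot.camera("wrist");cv2.imwrite("pics/w5.png",im)
E
```

```text
clock: 28.37
eef_pos: [0.5853, -0.0406, 0.0426]
tool_rot: [0.743, 0.669, -0.006, 0.005]
ft_force: [-6.2, -19.8, 10.8]
grip_width: 0.0611
side [0.584, -0.04, -2.454, 34.142, 26.354, 288.065, 229.968] [-0.0319 -0.2054]
side [0.544, 0.029, 88.783, 34.684, 12.125, 257.571, 220.762] [-0.0781 -0.1405]
side [0.549, 0.075, 66.753, 40.818, 9.974, 248.478, 209.261] [-0.0774 -0.0942]
side [0.593, 0.051, -6.405, 36.196, 28.162, 267.441, 207.265] [-0.0313 -0.114 ]
side [0.553, 0.117, 53.767, 40.408, 10.49, 240.0, 199.435] [-0.0773 -0.052 ]
side [0.597, 0.096, -3.073, 36.602, 31.608, 258.286, 196.743] [-0.0315 -0.0688]
side [0.602, 0.14, -7.7, 37.075, 30.675, 249.371, 186.686] [-0.0307 -0.0246]
scene [0.597, 0.096, -8.026, 31.533, 26.695, 283.5, 187.875] [-0.0315 -0.0688]
scene [0.601, 0.142, -3.739, 31.83, 25.756, 293.0, 181.0] [-0.0318 -0.0227]
```

View pics/w5.png

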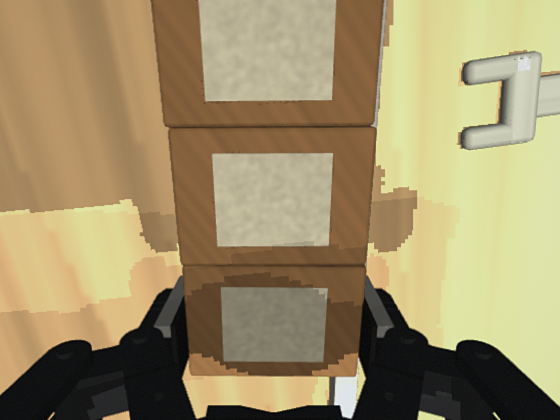

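Tight: the seams at rows 125 and 265 are closed. Next: release, then look at the bottle.

```bash
python3 -m jog '[[[-0.0005,-0.004,0,0,0,0,255],[-0.0005,-0.007,0,0,0,0,255],[-0.0005,-0.007,0,0,0,0,0],[-0.0005,-0.007,0,0,0,0,0],[-0.0005,-0.007,0,0,0,0,0],[-0.0005,-0.007,0,0,0,0,0],[-0.0005,-0.007,0.03,0,0,0,0],[-0.0005,-0.007,0.07,0,0,0,0],[-0.0005,-0.007,0.11,0,0,0,0],[-0.0005,-0.007,0.15,0,0,0,0]]]'
python3 -m jog '[[[-0.01,-0.03,0,0,0,0,0],[-0.01,-0.065,0,0,0,0,0],[-0.01,-0.1,0,0,0,0,0],[-0.01,-0.135,0,0,0,0,0],[-0.01,-0.17,0,0,0,0,0],[-0.01,-0.2,0,0,0,0,0],[-0.01,-0.23,0,0,0,0,0],[-0.01,-0.23,0,0,0,0,0],[-0.01,-0.23,0,0,0,0,0],[-0.01,-0.23,0,0,0,0,0]]]'
python3 -m jog '[[[0,0,0,0,0,0,0],[0,0,0,0,0,0,0],[0,0,0,0,0,0,0]]]'
python3 - <<'E'
from h import *
m=bot.camera_model("wrist");im=bot.camera("wrist");cv2.imwrite("pics/w6.png",im)
hsv=cv2.cvtColor(im,cv2.COLOR_BGR2HSV);w=((hsv[...,1]<45)&(hsv[...,2]>120)).astype(np.uint8)
for c in cv2.findContours(w,cv2.RETR_EXTERNAL,cv2.CHAIN_APPROX_NONE)[0]:
    if cv2.contourArea(c)>400:
        P=cast(m,c.reshape(-1,2)+0.,.046)[:,:2];print(cv2.minAreaRect((P*1000).astype(np.float32)),c.reshape(-1,2).mean(0))
m=bot.camera_model("side");im=bot.camera("side");cv2.imwrite(f"pics/side5.png",im)
for l in labels(im,m,lo=20,vmin=90): 
    if 25<l[3]<50 and l[0]>.5: print("side",l.tolist(),tocorner(l).round(4))
E
```

```text
clock: 29.35
eef_pos: [0.5865, -0.0377, 0.1917]
tool_rot: [0.741, 0.672, -0.0, -0.0]
ft_force: [0.9, -0.2, -0.2]
grip_width: 0.0851
clock: 30.18
eef_pos: [0.5768, -0.2677, 0.1901]
tool_rot: [0.741, 0.671, 0.0, -0.001]
ft_force: [-0.1, -0.2, 0.7]
grip_width: 0.0853
clock: 30.43
eef_pos: [0.5772, -0.2668, 0.1908]
tool_rot: [0.741, 0.672, 0.0, 0.0]
ft_force: [0.3, -0.2, -0.2]
grip_width: 0.0853
((497.30450439453125, -393.9477233886719), (49.93848419189453, 29.902835845947266), 39.658294677734375) [197.62903226 346.43548387]
((603.7555541992188, -310.2486572265625), (44.843814849853516, 77.79012298583984), 31.538915634155273) [310.97767857 246.36607143]
((609.1790771484375, -157.97972106933594), (50.57998275756836, 10.154675483703613), 84.23152160644531) [305.32460733  40.35602094]
side [0.536, -0.058, 75.83, 35.164, 12.007, 276.957, 243.304] [-0.078  -0.2278]
side [0.541, -0.013, 78.387, 36.396, 11.087, 267.13, 231.261] [-0.0772 -0.1826]
side [0.584, -0.04, -4.881, 36.846, 29.801, 287.649, 229.703] [-0.0319 -0.2054]
side [0.544, 0.029, 88.783, 34.684, 12.125, 257.571, 220.762] [-0.0781 -0.1405]
side [0.589, 0.005, -4.09, 37.236, 30.937, 277.351, 218.216] [-0.0311 -0.1602]
side [0.55, 0.076, 73.089, 37.684, 10.829, 248.364, 209.0] [-0.0765 -0.0931]
side [0.592, 0.051, -7.297, 36.152, 30.753, 267.472, 207.361] [-0.0323 -0.1141]
side [0.597, 0.096, -5.674, 37.007, 30.97, 258.286, 196.714] [-0.0315 -0.0688]
side [0.602, 0.14, -7.7, 37.075, 31.282, 249.371, 186.743] [-0.0307 -0.0246]
```

View pics/w6.png

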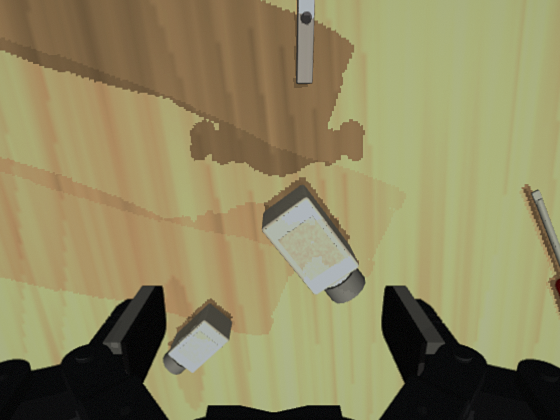

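The row of five is tight and square: side labels step by 45 mm at x ≈ −0.031. The picture shows the large bottle's body at (311,246), cap to the lower right at (347,285), and the decoy at (198,345).

The body centre is at (0.604, −0.310), measured 45×78 mm, with the cap along −58.5°. I turn the tool the long way so the camera ends up on top when the tool tilts.

```bash
python3 -m jog '[[[0,0,0,0,0,7,0],[0,0,0,0,0,14,0],[0,0,0,0,0,21,0],[0,0,0,0,0,28,0],[0,0,0,0,0,35,0],[0,0,0,0,0,42,0],[0,0,0,0,0,49,0],[0,0,0,0,0,56,0],[0,0,0,0,0,63,0],[0,0,0,0,0,70,0]]]'
python3 -m jog '[[[0,0,0,0,0,7,0],[0,0,0,0,0,14,0],[0,0,0,0,0,21,0],[0,0,0,0,0,28,0],[0,0,0,0,0,35,0],[0,0,0,0,0,42,0],[0,0,0,0,0,49,0],[0,0,0,0,0,56,0],[0,0,0,0,0,63,0],[0,0,0,0,0,70,0]]]'
python3 -m jog '[[[0,-0.01,0,0,0,7,0],[0,-0.02,0,0,0,14,0],[0.01,-0.03,0,0,0,21,0],[0.02,-0.04,0,0,0,28,0],[0.03,-0.062,0,0,0,35,0],[0.038,-0.062,0,0,0,42,0],[0.038,-0.062,0,0,0,49,0],[0.038,-0.062,0,0,0,56,0],[0.038,-0.062,0,0,0,63,0],[0.038,-0.062,0,0,0,70,0]]]'
python3 -m jog '[[[0,0,0,0,0,5,0],[0,0,0,0,0,5,0],[0,0,0,0,0,5,0],[0,0,0,0,0,5,0]]]'
python3 - <<'E'
from h import *
o=bot.get_obs();q=o["tool_rot"];print(o["joint_pos"].round(3),o["eef_pos"],np.degrees(np.arctan2(q[1]**2-q[0]**2,2*q[0]*q[1])))
E
```

```text
clock: 31.37
eef_pos: [0.5771, -0.2676, 0.1907]
tool_rot: [0.219, 0.976, -0.0, 0.0]
ft_force: [0.6, -1.0, -0.0]
grip_width: 0.0854
clock: 32.2
eef_pos: [0.577, -0.2676, 0.1907]
tool_rot: [-0.38, 0.925, -0.0, 0.0]
ft_force: [0.2, 0.4, 0.3]
grip_width: 0.0856
clock: 33.03
eef_pos: [0.6151, -0.3297, 0.1904]
tool_rot: [0.842, -0.539, -0.0, -0.0]
ft_force: [0.3, -0.6, 0.1]
grip_width: 0.0853
clock: 33.37
eef_pos: [0.615, -0.3298, 0.1906]
tool_rot: [0.863, -0.506, 0.0, -0.0]
ft_force: [-0.1, -0.4, 0.3]
grip_width: 0.0855
[-0.492  0.675  0.557  1.452  0.    -2.574] [ 0.6150222  -0.32984459  0.19063435] -150.74951029396775
```

```bash
python3 -m jog '[[[0,0,-0.04,0,0,2.2,0],[0,0,-0.08,0,0,2.2,0],[0,0,-0.11,0,0,2.2,0],[0,0,-0.135,0,0,2.2,0],[0,0,-0.155,0,0,2.2,0],[0,0,-0.168,0,0,2.2,0],[0,0,-0.168,0,0,2.2,0],[0,0,-0.168,0,0,2.2,0]]]'
python3 -m jog '[[[0,0,0,0,0,0,100],[0,0,0,0,0,0,255],[0,0,0,0,0,0,255],[0,0,0,0,0,0,255],[0,0,0,0,0,0,255],[0,0,0,0,0,0,255],[0,0,0,0,0,0,255],[0,0,0,0,0,0,255]]]'
```

```text
clock: 34.03
eef_pos: [0.6143, -0.3297, 0.0217]
tool_rot: [0.872, -0.489, -0.001, 0.0]
ft_force: [0.1, 0.3, 1.3]
grip_width: 0.0857
clock: 34.7
eef_pos: [0.6161, -0.3307, 0.0245]
tool_rot: [0.873, -0.488, 0.002, -0.0]
ft_force: [-0.2, -0.6, 6.5]
grip_width: 0.0451
```

```bash
python3 -m jog '[[[0,0,0.03,0,0,0,255],[0,0,0.07,0,0,0,255],[-0.01,0.005,0.11,0,0,0,255],[-0.04,0.01,0.13,0,0,0,255],[-0.076,0.02,0.13,0,0,0,255],[-0.076,0.02,0.13,0,0,0,255],[-0.076,0.02,0.13,0,0,0,255]]]'
python3 -m jog '[[[0,0,0,-5.97,-3.65,0,255],[0,0,0,-11.94,-7.3,0,255],[0,0,0,-17.9,-10.95,0,255],[0,0,0,-23.9,-14.6,0,255],[0,0,0,-29.8,-18.2,0,255],[0,0,0,-29.8,-18.2,0,255],[0,0,0,-29.8,-18.2,0,255]]]'
python3 - <<'E'
from h import *
from scipy.spatial.transform import Rotation as R
o=bot.get_obs();print(o["joint_pos"].round(3),o["eef_pos"]);print(R.from_quat(o["tool_rot"]).as_matrix().round(3))
E
```

```text
clock: 35.28
eef_pos: [0.535, -0.3085, 0.1514]
tool_rot: [0.872, -0.489, -0.003, -0.0]
ft_force: [0.3, -1.1, -1.6]
grip_width: 0.0449
clock: 35.87
eef_pos: [0.5367, -0.3079, 0.1495]
tool_rot: [0.834, -0.465, 0.257, 0.147]
ft_force: [0.5, -0.7, -0.8]
grip_width: 0.0453
[-0.351  0.245 -0.425  0.409 -0.361 -2.568] [ 0.53669251 -0.30785553  0.14950874]
[[ 0.435 -0.851  0.293]
 [-0.7   -0.525 -0.484]
 [ 0.566  0.005 -0.825]]
```

```bash
python3 -m jog '[[[0,0,0,-5.97,-3.65,0,255],[0,0,0,-11.94,-7.3,0,255],[0,0,0,-17.9,-10.95,0,255],[0,0,0,-23.9,-14.6,0,255],[0,0,0,-29.8,-18.2,0,255],[0,0,0,-35.8,-21.9,0,255],[0,0,0,-38.4,-23.5,0,255],[0,0,0,-38.4,-23.5,0,255],[0,0,0,-38.4,-23.5,0,255]]]'
python3 - <<'E'
from h import *
from scipy.spatial.transform import Rotation as R
o=bot.get_obs();print(o["joint_pos"].round(3),o["eef_pos"]);print(R.from_quat(o["tool_rot"]).as_matrix().round(3))
cv2.imwrite("pics/side6.png",bot.camera("side"))
E
```

```text
clock: 36.62
eef_pos: [0.5472, -0.3122, 0.1521]
tool_rot: [0.679, -0.379, 0.549, 0.306]
ft_force: [0.2, -0.1, -2.0]
grip_width: 0.0451
[-0.166  0.638 -0.926 -1.247 -0.827 -2.905] [ 0.54722293 -0.31224948  0.15214568]
[[ 0.11  -0.851  0.513]
 [-0.18  -0.525 -0.832]
 [ 0.978 -0.001 -0.21 ]]
```

View pics/side6.png

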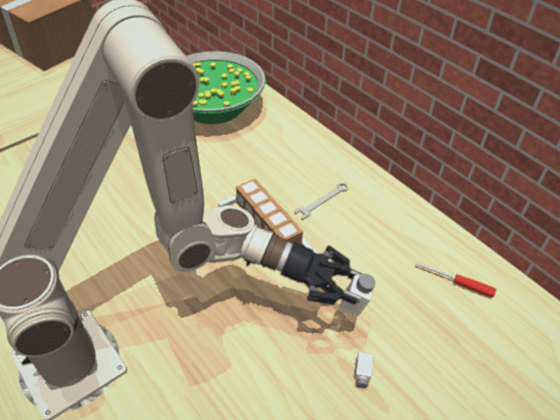

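The bottle is held upright near (357,290), the arm is clear of the row, and the tool is 12° below horizontal. Lowering in stages.

```bash
python3 -m jog '[[[0,0,-0.02,0,0,0,255],[0,0,-0.04,0,0,0,255],[0,0,-0.06,0,0,0,255],[0,0,-0.06,0,0,0,255],[0,0,-0.06,0,0,0,255]]]'
python3 - <<'E'
from h import *
from scipy.spatial.transform import Rotation as R
o=bot.get_obs();print(o["joint_pos"].round(3),o["eef_pos"],o["ft_force"].round(1));print(R.from_quat(o["tool_rot"]).as_matrix().round(3))
E
```

```text
clock: 37.08
eef_pos: [0.5446, -0.3118, 0.0897]
tool_rot: [0.681, -0.38, 0.546, 0.306]
ft_force: [-0.0, -0.3, -1.5]
grip_width: 0.045
[-0.166  0.833 -0.918 -1.425 -0.827 -2.901] [ 0.54458847 -0.31184211  0.08974849] [-0.  -0.3 -1.5]
[[ 0.116 -0.852  0.511]
 [-0.183 -0.524 -0.832]
 [ 0.976  0.003 -0.217]]
```

Joints are fine. Lower slowly to contact.

```bash
python3 -m jog '[[[0,0,-0.01,0,0,0,255],[0,0,-0.018,0,0,0,255],[0,0,-0.022,0,0,0,255],[0,0,-0.022,0,0,0,255]]]'
python3 -m jog '[[[0,0,-0.002,0,0,0,255],[0,0,-0.004,0,0,0,255],[0,0,-0.004,0,0,0,255]]]'
```

```text
clock: 37.42
eef_pos: [0.5435, -0.3113, 0.0705]
tool_rot: [0.68, -0.38, 0.547, 0.306]
ft_force: [-0.0, -0.5, -2.5]
grip_width: 0.0449
clock: 37.67
eef_pos: [0.5424, -0.3108, 0.0661]
tool_rot: [0.681, -0.379, 0.547, 0.306]
ft_force: [0.2, -1.1, -1.8]
grip_width: 0.0449
```

```bash
python3 -m jog '[[[0,0,-0.002,0,0,0,255],[0,0,-0.003,0,0,0,255],[0,0,-0.003,0,0,0,255]]]'
python3 -m jog '[[[0,0,-0.002,0,0,0,255],[0,0,-0.003,0,0,0,255],[0,0,-0.003,0,0,0,255]]]'
```

```text
clock: 37.92
eef_pos: [0.5425, -0.3111, 0.0658]
tool_rot: [0.678, -0.381, 0.549, 0.306]
ft_force: [-2.6, 1.5, 9.8]
grip_width: 0.0453
clock: 38.17
eef_pos: [0.5427, -0.3116, 0.0656]
tool_rot: [0.676, -0.382, 0.551, 0.307]
ft_force: [-6.3, 5.4, 20.1]
grip_width: 0.0453
```

```bash
python3 -m jog '[[[0,0,0.003,0,0,0,255],[0,0,0.005,0,0,0,255],[0,0,0.005,0,0,0,0],[0,0,0.005,0,0,0,0],[0,0,0.005,0,0,0,0],[0,0,0.005,0,0,0,0],[0,0,0.005,0,0,0,0],[0,0,0.005,0,0,0,0]]]'
python3 -m jog '[[[-0.008,0.012,0.008,0,0,0,0],[-0.02,0.033,0.014,0,0,0,0],[-0.036,0.058,0.02,0,0,0,0],[-0.05,0.083,0.027,0,0,0,0],[-0.05,0.083,0.05,0,0,0,0],[-0.05,0.083,0.08,0,0,0,0],[-0.05,0.083,0.11,0,0,0,0],[-0.05,0.083,0.14,0,0,0,0],[-0.05,0.083,0.14,0,0,0,0]]]'
python3 - <<'E'
from h import *
cv2.imwrite("pics/scene7.png",bot.camera("scene"));im=bot.camera("side");cv2.imwrite("pics/side7.png",im);print(bot.get_obs()["joint_pos"].round(3))
a=cv2.imread("pics/scene7.png")[150:330,80:330]
cv2.imwrite("pics/s7.png",np.hstack([cv2.resize(im[180:380,230:430],(400,400)),cv2.resize(a,(400,400))]))
E
```

```text
clock: 38.83
eef_pos: [0.5418, -0.3107, 0.0641]
tool_rot: [0.681, -0.379, 0.546, 0.306]
ft_force: [-0.1, 0.7, 0.7]
grip_width: 0.0858
clock: 39.58
eef_pos: [0.4929, -0.2276, 0.2117]
tool_rot: [0.678, -0.381, 0.551, 0.304]
ft_force: [-0.2, 0.8, 1.0]
grip_width: 0.0854
[ 0.053  0.384 -1.043 -1.001 -1.03  -2.768]
```

View pics/s7.png

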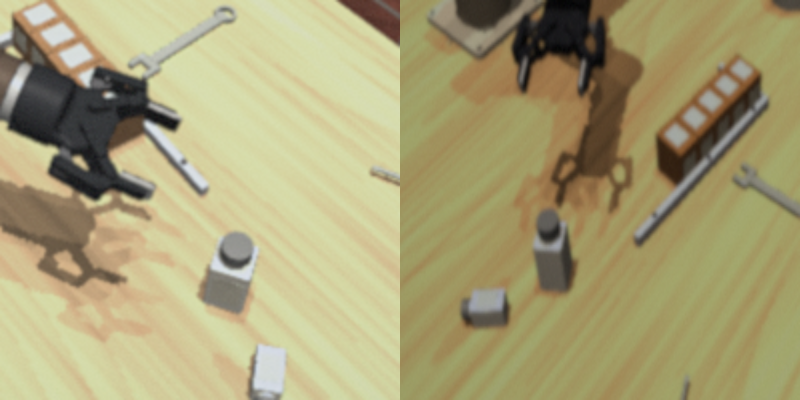

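The bottle stands upright near side-crop (232,270), and the row and wrench are untouched. Bring the tool back to vertical and look at the bottle from above.

```bash
python3 -m jog '[[[0.005,-0.005,0.01,5.97,3.65,0,0],[0.01,-0.01,0.02,11.94,7.3,0,0],[0.01,-0.02,0.03,17.9,10.95,0,0],[0.01,-0.02,0.04,23.9,14.6,0,0],[0.01,-0.02,0.04,29.8,18.2,0,0],[0.01,-0.02,0.04,35.8,21.9,0,0],[0.01,-0.02,0.04,38.4,23.5,0,0],[0.01,-0.02,0.04,38.4,23.5,0,0]]]'
python3 -m jog '[[[0,0,0,5.97,3.65,0,0],[0,0,0,11.94,7.3,0,0],[0,0,0,17.9,10.95,0,0],[0,0,0,23.9,14.6,0,0],[0,0,0,28.1,17.2,0,0],[0,0,0,28.1,17.2,0,0],[0,0,0,28.1,17.2,0,0],[0,0,0,28.1,17.2,0,0]]]'
python3 - <<'E'
from h import *
from scipy.spatial.transform import Rotation as R
o=bot.get_obs();M=R.from_quat(o["tool_rot"]).as_matrix();print(o["joint_pos"].round(3),o["eef_pos"],"yaw",np.degrees(np.arctan2(M[1,1],M[0,1])));print(M[:,2])
# tilt correction (world rotvec, deg) to bring tool z to -z
z=M[:,2];a=np.cross(z,[0,0,-1]);print("fix",np.degrees(a))
m=bot.camera_model("wrist");im=bot.camera("wrist");cv2.imwrite("pics/w8.png",im)
hsv=cv2.cvtColor(im,cv2.COLOR_BGR2HSV);w=((hsv[...,1]<45)&(hsv[...,2]>90)).astype(np.uint8)
for zz in(.076,.1):print(zz,proj(m,[[.545,-.315,zz]]))
for c in cv2.findContours(w,cv2.RETR_EXTERNAL,cv2.CHAIN_APPROX_NONE)[0]:
    if cv2.contourArea(c)>400:
        P=cast(m,c.reshape(-1,2)+0.,.076)[:,:2];print(cv2.minAreaRect((P*1000).astype(np.float32)),c.reshape(-1,2).mean(0))
E
```

```text
clock: 40.35
eef_pos: [0.5007, -0.2469, 0.2414]
tool_rot: [0.813, -0.45, 0.321, 0.181]
ft_force: [0.9, -1.1, -0.8]
grip_width: 0.0856
clock: 41.02
eef_pos: [0.5015, -0.2475, 0.2412]
tool_rot: [0.871, -0.483, 0.081, 0.045]
ft_force: [0.2, 0.5, 0.3]
grip_width: 0.0854
[-0.402  0.239 -0.009  1.17  -0.106 -2.539] [ 0.50151326 -0.24748724  0.2412081 ] yaw -148.04826059599696
[ 0.09826566 -0.15696233 -0.98270376]
fix [8.99327923 5.63020737 0.        ]
0.076 [[271.54965849 132.32983081]]
0.1 [[271.40666582 129.49379168]]
((604.2501831054688, -115.27216339111328), (172.19017028808594, 10.382429122924805), 84.63529205322266) [ 90.98753894 292.48598131]
((535.251220703125, -299.8160705566406), (44.49452209472656, 44.57059860229492), 31.95819664001465) [271.6        154.22857143]
((492.3983459472656, -395.1277160644531), (58.54397201538086, 27.52320671081543), 39.75224685668945) [380.87837838  80.77927928]
```

View pics/w8.png

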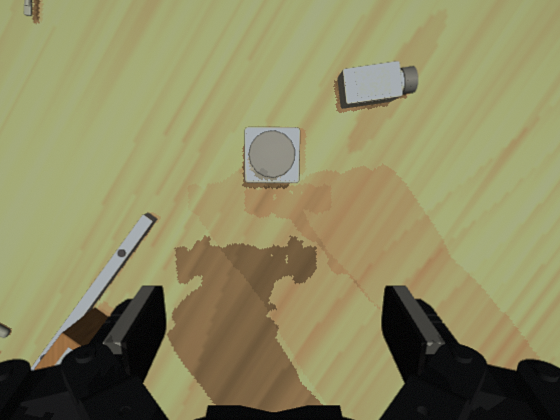

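The bottle is at pixel (272,154), upright. Its top is 44.5 mm square at (0.5353, −0.2998), yaw 32°, matching the tool's yaw. Level the tool, then regrip from above.

```bash
python3 -m jog '[[[0.015,-0.025,0,5,3,0,0],[0.0338,-0.0523,0,9,5.6,0,0],[0.0338,-0.0523,0,9,5.6,0,0],[0.0338,-0.0523,0,9,5.6,0,0]]]'
python3 -m jog '[[[0,0,-0.04,0,0,0,0],[0,0,-0.08,0,0,0,0],[0,0,-0.115,0,0,0,0],[0,0,-0.145,0,0,0,0],[0,0,-0.17,0,0,0,0],[0,0,-0.185,0,0,0,0],[0,0,-0.193,0,0,0,0],[0,0,-0.193,0,0,0,0]]]'
python3 -m jog '[[[0,0,0,0,0,0,100],[0,0,0,0,0,0,255],[0,0,0,0,0,0,255],[0,0,0,0,0,0,255],[0,0,0,0,0,0,255],[0,0,0,0,0,0,255],[0,0,0,0,0,0,255],[0,0,0,0,0,0,255]]]'
python3 -m jog '[[[0,0,0.02,0,0,0,255],[0,0,0.03,0,0,0,255],[0,0,0.03,0,0,0,255]]]'
python3 - <<'E'
from h import *
from scipy.spatial.transform import Rotation as R
o=bot.get_obs();M=R.from_quat(o["tool_rot"]).as_matrix();print("yaw",np.degrees(np.arctan2(M[1,1],M[0,1])),M[:,2].round(3), toworld(-.03,-.261)-o["eef_pos"][:2])
E
```

```text
clock: 41.4
eef_pos: [0.5371, -0.3014, 0.2384]
tool_rot: [0.874, -0.486, -0.001, -0.0]
ft_force: [0.3, -0.2, 0.2]
grip_width: 0.0855
clock: 42.07
eef_pos: [0.5344, -0.298, 0.0507]
tool_rot: [0.875, -0.485, 0.001, -0.0]
ft_force: [-0.7, -0.7, 0.1]
grip_width: 0.0852
clock: 42.73
eef_pos: [0.5374, -0.3009, 0.0535]
tool_rot: [0.874, -0.485, 0.005, -0.0]
ft_force: [-0.8, 1.3, 6.3]
grip_width: 0.0451
clock: 42.98
eef_pos: [0.5379, -0.3013, 0.0843]
tool_rot: [0.874, -0.485, 0.005, -0.0]
ft_force: [0.4, -0.7, -0.9]
grip_width: 0.0451
yaw -148.0885690372666 [ 0.01  -0.005 -1.   ] [0.04278383 0.20576971]
```

```bash
python3 -m jog '[[[0,0.02,0.02,0,0,-7,255],[0.005,0.055,0.02,0,0,-14,255],[0.01,0.09,0.02,0,0,-21,255],[0.02,0.125,0.02,0,0,-28,255],[0.03,0.16,0.02,0,0,-35,255],[0.0428,0.195,0.02,0,0,-37.2,255],[0.0428,0.2058,0.02,0,0,-37.2,255],[0.0428,0.2058,0.02,0,0,-37.2,255],[0.0428,0.2058,0.02,0,0,-37.2,255]]]'
python3 -m jog '[[[0,0,-0.02,0,0,0,255],[0,0,-0.035,0,0,0,255],[0,0,-0.045,0,0,0,255],[0,0,-0.05,0,0,0,255],[0,0,-0.05,0,0,0,255],[0,0,-0.05,0,0,0,255]]]'
python3 - <<'E'
from h import *
from scipy.spatial.transform import Rotation as R
o=bot.get_obs();M=R.from_quat(o["tool_rot"]).as_matrix();print("yaw",np.degrees(np.arctan2(M[1,1],M[0,1])),M[:,2].round(3), tocorner(o["eef_pos"]))
E
```

```text
clock: 43.73
eef_pos: [0.5785, -0.0938, 0.1007]
tool_rot: [-0.675, 0.738, -0.002, -0.001]
ft_force: [-0.3, -0.3, -2.1]
grip_width: 0.045
clock: 44.23
eef_pos: [0.5773, -0.0958, 0.0531]
tool_rot: [-0.673, 0.74, -0.002, -0.001]
ft_force: [-5.5, 1.2, 12.1]
grip_width: 0.045
yaw 174.60243536243297 [ 0.001 -0.005 -1.   ] [-0.03331675 -0.26162924]
```

```bash
python3 -m jog '[[[0,0,0.004,0,0,0,255],[0.003,0,0.004,0,0,0,255],[0.006,-0.0005,0.004,0,0,0,255],[0.008,-0.0007,0.004,0,0,0,255],[0.01,-0.001,0.004,0,0,0,255],[0.01,-0.001,0.004,0,0,0,255],[0.01,-0.001,0.004,0,0,0,255]]]'
python3 -m jog '[[[0,0.003,0,0,0,0,255],[0.0005,0.006,0,0,0,0,255],[0.0007,0.009,0,0,0,0,255],[0.001,0.011,0,0,0,0,255],[0.001,0.011,0,0,0,0,255],[0.001,0.011,0,0,0,0,255]]]'
python3 - <<'E'
from h import *
print(tocorner(bot.get_obs()["eef_pos"]))
E
```

```text
clock: 44.82
eef_pos: [0.5884, -0.0953, 0.0546]
tool_rot: [-0.674, 0.739, -0.002, -0.001]
ft_force: [-1.8, -0.2, -2.2]
grip_width: 0.0453
clock: 45.32
eef_pos: [0.5893, -0.0854, 0.0552]
tool_rot: [-0.674, 0.739, -0.003, -0.002]
ft_force: [-1.9, -3.9, -3.2]
grip_width: 0.0452
[-0.02231256 -0.25015603]
```

```bash
python3 -m jog '[[[0.0005,0.002,0,0,0,0,255],[0.0005,0.003,0,0,0,0,255],[0.0005,0.003,0,0,0,0,255],[0.0005,0.003,-0.002,0,0,0,255],[0.0005,0.003,-0.003,0,0,0,255],[0.0005,0.003,-0.003,0,0,0,255]]]'
python3 - <<'E'
from h import *
print(tocorner(bot.get_obs()["eef_pos"]))
m=bot.camera_model("wrist");im=bot.camera("wrist");cv2.imwrite("pics/w9.png",im)
E
```

```text
clock: 45.82
eef_pos: [0.5894, -0.0854, 0.0533]
tool_rot: [-0.673, 0.74, -0.005, -0.004]
ft_force: [-5.1, -12.8, 4.5]
grip_width: 0.0451
[-0.02228374 -0.25010607]
```

```bash
python3 -m jog '[[[-0.0003,-0.002,0,0,0,0,255],[-0.0003,-0.002,0,0,0,0,0],[-0.0003,-0.002,0,0,0,0,0],[-0.0003,-0.002,0,0,0,0,0],[-0.0003,-0.002,0,0,0,0,0],[-0.0003,-0.002,0,0,0,0,0]]]'
python3 -m jog '[[[0,0,0.03,0,0,0,0],[0,0,0.07,0,0,0,0],[0,0,0.11,0,0,0,0],[0,0,0.14,0,0,0,0],[0,0.04,0.14,0,0,0,0],[0,0.04,0.14,0,0,0,0],[0,0.04,0.14,0,0,0,0],[0,0.04,0.14,0,0,0,0]]]'
python3 - <<'E'
from h import *
m=bot.camera_model("wrist");im=bot.camera("wrist");cv2.imwrite("pics/w10.png",im);hsv=cv2.cvtColor(im,cv2.COLOR_BGR2HSV);w=((hsv[...,1]<45)&(hsv[...,2]>90)).astype(np.uint8)
for c in cv2.findContours(w,cv2.RETR_EXTERNAL,cv2.CHAIN_APPROX_NONE)[0]:
    if cv2.contourArea(c)>400:
        for z in(.064,.076):
            P=cast(m,c.reshape(-1,2)+0.,z)[:,:2];r=cv2.minAreaRect((P*1000).astype(np.float32));print(z,tocorner(np.array(r[0])/1000).round(4),np.round(r[1],1),round(r[2]+5.33,1),c.reshape(-1,2).mean(0).round())
E
```

```text
clock: 46.37
eef_pos: [0.5904, -0.0827, 0.0524]
tool_rot: [-0.674, 0.739, -0.003, -0.0]
ft_force: [0.1, -0.2, 0.0]
grip_width: 0.0855
clock: 47.03
eef_pos: [0.5897, -0.0428, 0.1918]
tool_rot: [-0.674, 0.738, -0.002, -0.001]
ft_force: [-0.3, -0.1, -1.0]
grip_width: 0.0852
0.064 [-0.0304 -0.0298] [17.3 35. ] 90.2 [278. 402.]
0.076 [-0.0302 -0.0416] [16.5 33.4] 90.2 [278. 402.]
0.064 [-0.0307 -0.066 ] [25.4 35. ] 90.2 [279. 368.]
0.076 [-0.0305 -0.076 ] [24.2 33.4] 90.2 [279. 368.]
0.064 [ 0.1139 -0.1542] [151.8  30.7] 6.2 [ 96. 275.]
0.076 [ 0.1075 -0.1603] [144.8  29.3] 6.2 [ 96. 275.]
0.064 [-0.0309 -0.2078] [20.6 35.3] 90.2 [283. 204.]
0.076 [-0.0307 -0.2114] [19.6 33.7] 90.2 [283. 204.]
0.064 [-0.0197 -0.1854] [302.7  52.4] 90.0 [243. 197.]
0.076 [-0.02   -0.1901] [288.8  50. ] 90.0 [243. 197.]
```

View pics/w10.png

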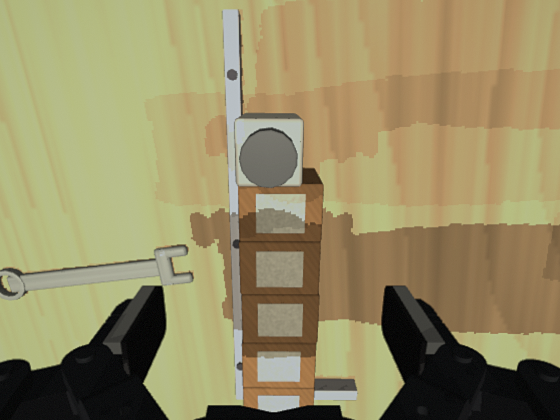

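The picture shows the bottle upright, its top spanning (235..303, 116..186), flush to the strip and the last carton, with all seams closed. One numeric check before handing in.

```bash
python3 -m jog '[[[-0.03,0.03,0.03,0,0,0,0],[-0.06,0.06,0.05,0,0,0,0],[-0.09,0.09,0.06,0,0,0,0],[-0.12,0.12,0.06,0,0,0,0],[-0.15,0.14,0.06,0,0,0,0],[-0.15,0.14,0.06,0,0,0,0],[-0.15,0.14,0.06,0,0,0,0],[-0.15,0.14,0.06,0,0,0,0]]]'; python3 -m jog '[[[0,0,0,0,0,0,0],[0,0,0,0,0,0,0],[0,0,0,0,0,0,0],[0,0,0,0,0,0,0]]]'
python3 - <<'E'
from h import *
for n in("side","scene"):
    m=bot.camera_model(n);im=bot.camera(n);cv2.imwrite(f"pics/{n}9.png",im)
    for l in labels(im,m,lo=20,vmin=90):
        t=tocorner(l)
        if 25<l[3]<50 and abs(t[0]+.03)<.01: print(n,t.round(4),l[2]+5.33,l[3:5])
    hsv=cv2.cvtColor(im,cv2.COLOR_BGR2HSV)
    # cap: darker grey disc near its expected pixel, top plane z=.1
    p=proj(m,[[*toworld(-.023,-.250),.1]])[0]
    cap=((hsv[...,1]<40)&(hsv[...,2]>60)&(hsv[...,2]<(165 if n=="side" else 135)))
    print(p,hsv[int(p[1]),int(p[0])])
    for M,c,s in comps(cap,30):
        if abs(c-p).max()<20: print("cap",c,s[2:],tocorner(cast(m,[c],.1)[0]))
E
```

```text
clock: 47.75
eef_pos: [0.4401, 0.0964, 0.2521]
tool_rot: [-0.674, 0.739, -0.003, -0.0]
ft_force: [1.4, -0.6, -0.3]
grip_width: 0.0852
clock: 48.08
eef_pos: [0.4406, 0.096, 0.2518]
tool_rot: [-0.673, 0.739, -0.002, -0.001]
ft_force: [-0.2, -0.4, 0.3]
grip_width: 0.0852
side [-0.0311 -0.1592] 1.2389999999999999 [37.061 29.584]
side [-0.0313 -0.114 ] -1.9669999999999996 [36.873 30.753]
side [-0.0315 -0.0688] 2.255 [36.504 31.607]
side [-0.0307 -0.0236] -0.1299999999999999 [37.064 31.295]
[301.71111103 230.39139334] [ 23   8 135]
cap [301.13432836 233.47761194] [ 17  17 201] [-0.02981658 -0.25714378]
scene [-0.0312 -0.1582] 4.38 [30.701 26.279]
scene [-0.0324 -0.1131] -4.6739999999999995 [34.338 25.653]
scene [-0.0315 -0.0688] -2.6959999999999997 [30.532 26.695]
scene [-0.0318 -0.0227] 1.5910000000000002 [31.83  25.756]
[242.75591317 210.2580611 ] [20 24 95]
cap [243.69565217 213.24347826] [ 14  13 115] [-0.0126318  -0.25698662]
cap [244.46808511 222.34042553] [21 10 47] [ 0.01386797 -0.28126229]
```

```bash
python3 -c "
from workcell import bot
print(bot.job_done())"
```

```text
the job is handed in; nothing more can be done
None
```

I packed all five cartons in a tight row from the corner along the long strip. The fallen large bottle now stands upright and closes the row. I handed the job in at about 48 s on the robot's clock; no verdict is reported.

**Cartons:** In the last side view, the first four sit at y = −24, −69, −114 and −159 mm from the corner. All are at x ≈ −31 mm and square within what the views can measure. The fifth read −205 mm when it was placed. The bottle partly hides its label, so it has no separate final reading, but the last overhead picture shows its seam closed.

**Bottle:** It touched both the strip and the last carton at (−22, −250) mm in the corner frame, with 13 N of push. The overhead picture shows it upright and flush.

**Tub and wrench:** I moved neither. The wrench looks in place in the pictures; I made no separate check of the tub.

**Checks that disagreed:**
- The third carton was left with a gap of about 5 mm when released. Placing the fourth closed it, and later views confirmed that.
- The final cap check from the fixed cameras read a few millimetres off: x −30 and −13 mm, y −257 mm. Most likely this is because the mask caught the side of the cap. I relied on the contact position and the overhead picture instead.

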